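# Seat the watch and wind the inspection stage down two true turns

## Robot

A 6-joint arm with a two-finger parallel gripper is mounted at the origin on the work surface. World frame = base frame: x ahead of the robot, y to its left, z up, the work surface at z = 0. Lengths are in m, angles in rad, forces in N, time in s.
With the tool pointing down it reaches from about 0.325 to 0.85 m from the base axis. Payload 4.4 kg.
Tool frame: the origin (TCP) lies on the centre line of the jaws, within the pads' length; the fingertips stand 22 mm ahead of it and the grasp point (between the pads) lies 3 mm ahead of it (r.finger_overhang is the distance from the TCP to the fingertips, in m); y points along the fingers, x is the direction in which the jaws open and shut, and the axes are right-handed (so a half turn about y gives the same grasp; the last joint's range is limited). The gripper opens to 94 mm and grips with 3 to 60 N. Pads are 16 mm wide; open, the fingers measure 119 mm over their backs; the gripper's body (75 mm by 177 mm) begins 78 mm behind the grasp point.
Start: joints at [1.077, 0.207, 1.542, -0, 1.393, -0.15], TCP at [0.193, 0.542, 0.227] pointing down, gripper open.
Joint ranges: [-2.73, 2.73], [-0.86, 2.22], [0.23, 2.46], [-1.11, 4.25], [0.08, 2.63], [-2.82, 2.82]. Speed limits (rad/s): [2.79, 2.79, 3.14, 3.14, 3.14, 3.14].

## Interface

Orientations are given as [roll, pitch, yaw] about the fixed x, y, z axes, in that order (R = Rz(yaw) Ry(pitch) Rx(roll)).
In Python, from workcell import r gives the robot as it stands.
- The arm moves only by the tool carry_out, never from a script. Its argument "series" is a list of rows, each a list of 3 entries, a list of its own where there are three numbers: the turn, a rotation vector about the world's x, y, z in units of 0.12 rad (1.0 is 0.12 rad), then the shift along the world's x, y, z in units of 0.04 m (1.0 is 0.04 m), then the closure, from 0 (fully open) to 1 (shut). A call has exactly 8 rows; each row shifts and turns the pose as measured when the row begins; what a row does not reach is not made up. A row lasts 1/12 s, in which the tool goes at most 41.7 mm and 7.16 degrees, less where a joint would pass 70% of its speed; a pose out of reach is approached as far as the arm can. A call with a number of a shift or a turn outside -1 to 1 is refused whole. A call with a gripper value outside its range is refused whole. The fingers move at their own pace and stop on an object; the grip force is fixed at half the most. Time passes only in rows, so rows that do not move let the fingers close, or fill a call up. It gives the time, the measured TCP pose, the force and the opening at its end, in the units of the state.
- r.state(): the state, without advancing time (a new reading comes with each control period).
- r.grab_frame(name): name is "scene" or "top"; returns (picture, depth): 420x560x3 uint8, red, green, blue; 420x560 float32, m along the optical axis (not along the pixel's ray), 0 where there is no reading.
- r.camera_params(name): a dict with "fx", "fy", "cx", "cy" (pixels), "R" (3x3) and "t" (3): a world point X has camera coordinates R X + t. Camera axes: x right, y down, z forward; pixel columns grow to the right and rows downward; lengths in m; the calibration is good to about 2 mm. A picture is of the moment at which its call begins. camera_params takes no time and is no camera call.
- r.hand_in(): hands the job in, once; it reports no verdict.
The state is a dict: "clock": time; "qpos": joint angles; "qvel": joint speeds; "tau": joint torques, N m; "tool_pos": TCP position; "tool_rot": TCP orientation; "contact_force": force on the tool from outside, world axes, zero at the start; "torque": the same for the moment, N m; "finger_gap": opening from 0.0 (shut) to 1.0 (fully open).
Only numpy, scipy, OpenCV 4.12 (cv2) and the standard library are available. Lean on these libraries where they do the work, as an engineer would, in place of code of your own. Each camera call takes 0.05 s, during which the arm holds its last target.

## Task

Set the blue watch holder, watch upwards, fully home in the round seat of the lift stage. This holder is 4 mm taller than the last one, so then wind the stage down by 4 mm, which is two full turns of the handwheel, counter-clockwise seen from above; the worn screw has slack of an unknown part of a turn, so take that up until the wheel goes stiff and count your two turns only from there. Do not force the handle or press hard on the stage, do not wind past the mark, let go when done and leave everything else on the bench where it is.

Things in the scene. Friction and masses are not known exactly. Their poses are not given: they have to be found in the camera images.
- holder_center (a point): Centre of the loose blue watch holder, a round block standing upright, 0.12 kg, 41 mm tall, its bottom 20.5 mm below this point. From the bottom: foot 40 mm diameter, 8 mm high, 2 mm chamfer; blue body 50 mm diameter from 8 to 34 mm (grip it there); steel watch 38 mm diameter from 34 to 41 mm. z up.
- seat (a point): Centre of the seat's floor, on which the holder's foot comes to rest, about 80 mm above the bench. The seat is a dark steel ring, 43 mm inside, 60 mm outside, 6 mm high, on a 100 x 100 mm aluminium platform (the carriage) whose top is this floor. x points level to the handwheel's axis 118 mm away, z up. Only the handwheel raises or lowers it.
- stand: The lift stage's fixed stand: origin on the bench below the seat, x level towards column and handwheel, y towards a level macro camera, z up. Grey foot 220 x 140 mm, 14 mm high; column 118 mm from the seat, top at 177 mm; camera 100 to 140 mm above the bench, from 104 mm from the seat's centre along y.
- wheel_axis (a point): Point on the vertical axis of the white handwheel (96 mm over the rim, rim top 199 mm above the bench) on the column, level with its crank handle's middle, 222 mm up. Counter-clockwise lowers the stage 2 mm a turn once the slack is used up. Last wound the other way, it first turns through slack, 1/8 to 5/8 turn; it stays where left; turning back reopens slack.
- crank_center (a point): Centre of the upright black plastic crank handle on the wheel's rim: cylinder 18 mm diameter, 46 mm tall, from 199 to 245 mm above the bench, 42 mm from the wheel's axis; squeeze it with at most 40 N. It spins freely on its pin, so it can be carried round without turning the hand. It takes about 0.4 N along its path in the slack, about 9 N when the screw drives the stage.
- spare_holder_center (a point): Centre of a grey holder of the same shape without a watch, 34 mm tall: not to be used or moved. The point lies 20.5 mm above its bottom.
- tin: Round aluminium parts tin with a twist cap, 63 mm diameter, 44 mm tall, origin at the centre of its underside: leave alone.
- dish: White ceramic dish, 90 mm diameter, 25 mm tall, origin at the centre of its underside: leave alone.
- tweezer: Steel tweezer, about 130 mm long along its x axis, 6 mm high: leave alone.
- screwdriver: Black screwdriver, 120 mm long along its x axis: leave alone.
- loupe: Black eye loupe, 40 mm diameter, 26 mm tall: leave alone.

How it is judged:
On the way, in this order (a step that is already met when the one before it is completed fails the run):
1. the blue holder stands released and fully home in the stage's seat, with the stage not yet lowered (horizontal distance between holder_center and seat below 0.003 m and z of holder_center in the frame of seat below 0.0225 m and angle between holder_center's own z axis and vertical below 0.05 rad and contact force between the fingers and holder below 0.1 N and distance of seat from where it was at the start of the episode below 0.0003 m), for 0.2 s.
2. the slack is used up and the stage is going down (distance of seat from where it was at the start of the episode above 0.0005 m and z of seat in the frame of stand below 0.081 m), for 0.1 s.
At the end, for the whole second after the job is handed in: The stage stands 4 mm lower than at the start (within 0.12 mm, that is two turns within about 1/16 turn) with the blue holder upright (within 0.05 rad) and fully home in its seat (within 3 mm sideways, its foot on the seat's floor within 2 mm) (distance of seat from where it was at the start of the episode between 0.00388 and 0.00412 m and z of seat in the frame of stand below 0.0785 m and horizontal distance between holder_center and seat below 0.003 m and z of holder_center in the frame of seat below 0.0225 m and angle between holder_center's own z axis and vertical below 0.05 rad); the robot touches nothing.
It fails at once if the stage is wound past the mark, to more than 4.3 mm of travel (distance of seat from where it was at the start of the episode above 0.0043 m).
It fails at once if the holder is pressed or dropped on the stage with more than 40 N (contact force between holder and carriage above 40 N).
It fails at once if the crank handle and wheel are gripped or wrenched with more than 100 N in all (both fingers' forces added) (contact force between the fingers and handwheel above 100 N).
It fails at once if a bystander is moved by more than 20 mm (distance of any of spare_holder_center, tin, dish, tweezer, screwdriver, loupe from where it was at the start of the episode above 0.02 m).
It also fails if it takes over 72 s, if anything falls off the work surface, if the arm or the gripper's body presses on something with over 40 N, if the wrist force passes 120 N, or if a joint passes its speed limit or range.

## Working session

There is one attempt and no reset: what is moved stays moved. The work goes in short steps, Python scripts to look and compute and a tool call to move; the robot and the scene stay as the last step left them, time stands still between calls to the robot, and variables do not carry over. Pictures are saved under pics/ and viewed, and the job is handed in when it is done.

Besides the shell and the picture viewer there is one more tool, called after ">>>" in YAML: its name, and indented under it one key for each argument. carry_out: Moves the arm, as the interface text tells. Its arguments: {"type":"object","properties":{"series":{"type":"array"}},"required":["series"]}

```bash
ls; mkdir -p pics; cat > h.py <<'E'
from workcell import r
import numpy as np, cv2
def shot(n,tag):
    p,d=r.grab_frame(n); cv2.imwrite(f'pics/{tag}.png',p[:,:,::-1]); np.save(f'pics/{tag}.npy',d); return p,d
def world(n,d):
    c=r.camera_params(n); R=np.array(c['R']);t=np.array(c['t'])
    v,u=np.mgrid[:d.shape[0],:d.shape[1]]
    P=np.stack([(u-c['cx'])/c['fx']*d,(v-c['cy'])/c['fy']*d,d],-1)
    return (P-t)@R
E
python3 - <<'E'
from h import *
for n in('scene','top'):
    shot(n,n+'0'); c=r.camera_params(n); print(n,c['fx'],-np.array(c['R']).T@c['t'])
print(r.state(), r.finger_overhang)
E
```

```text
pics
scene 428.9097364429637 [ 1.2642278  -0.15607237  1.07217721]
top 412.6750196781616 [ 0.37359129 -0.02685349  1.42474462]
{'clock': 0.1, 'qpos': array([ 1.07753034e+00,  2.07303172e-01,  1.54279487e+00, -7.55790046e-06,
        1.39351723e+00, -1.50527363e-01]), 'qvel': array([ 0.00023843, -0.00344636, -0.00333008, -0.00184282,  0.0006623 ,
       -0.00063914]), 'tau': array([-4.97528763e-04, -3.71864820e+01, -2.82293040e+01,  7.01269624e-02,
        3.11185070e-02, -3.69873169e-05]), 'tool_pos': array([0.19293906, 0.54093746, 0.22643253]), 'tool_rot': array([-1.57050037,  0.00200087,  1.22805934]), 'contact_force': array([-0.14669969,  0.31854704, -0.30061923]), 'torque': array([ 0.01118134, -0.03403785, -0.02958052]), 'finger_gap': 1.0013890484018313} 0.022
```

View pics/top0.png

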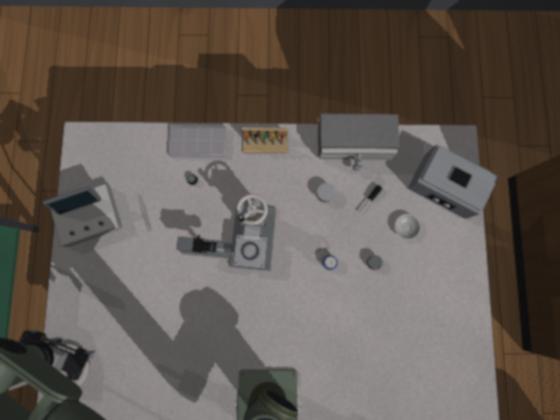

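View pics/scene0.png

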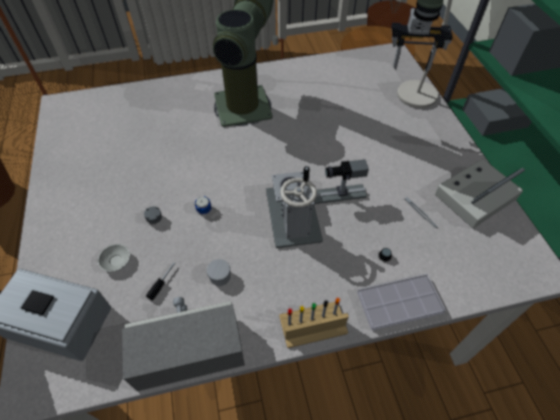

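```bash
python3 - <<'E'
from h import *
p=cv2.imread('pics/top0.png');d=np.load('pics/top0.npy')
c=p[180:290,170:400]; cv2.imwrite('pics/top0c.png',cv2.resize(np.clip(c.astype(float)*1.6,0,255).astype('uint8'),None,fx=3.4,fy=3.4,interpolation=cv2.INTER_CUBIC))
s=cv2.imread('pics/scene0.png');c=s[140:260,130:380]; cv2.imwrite('pics/scene0c.png',cv2.resize(np.clip(c.astype(float)*1.6,0,255).astype('uint8'),None,fx=3.2,fy=3.2,interpolation=cv2.INTER_CUBIC))
for n in('top','scene'):
    d=np.load(f'pics/{n}0.npy');W=world(n,d)
    z=W[...,2]; m=(d>0)&(z>.015)&(z<.4)&(W[...,0]>.2)&(W[...,0]<.8)&(abs(W[...,1])<.35)
    k,l,st,ce=cv2.connectedComponentsWithStats(m.astype('uint8'))
    print(n, 'table z', np.median(z[(d>0)&(W[...,0]>.2)&(W[...,0]<.3)&(abs(W[...,1])<.3)]))
    for i in range(1,k):
        if st[i,4]>30:
            q=W[l==i]; print(st[i],q.min(0).round(3),q.max(0).round(3),q.mean(0).round(3))
E
```

```text
top table z 0.00022037649000354912
[352 156  11  14 100] [ 0.765 -0.31   0.034] [ 0.8   -0.284  0.1  ] [ 0.776 -0.296  0.072]
[187 174   9  10  73] [0.717 0.262 0.016] [0.75  0.291 0.033] [0.733 0.276 0.024]
[316 182  19  20 276] [ 0.655 -0.221  0.015] [ 0.719 -0.159  0.052] [ 0.686 -0.19   0.043]
[ 176  194   99   75 2859] [ 0.424 -0.015  0.015] [0.642 0.301 0.252] [0.523 0.095 0.11 ]
[322 255  16  15 179] [ 0.422 -0.229  0.017] [ 0.469 -0.178  0.047] [ 0.447 -0.202  0.038]
[367 255   7  15  79] [ 0.423 -0.35   0.017] [ 0.47  -0.331  0.041] [ 0.447 -0.341  0.032]
scene table z -0.0014319407016195173
[ 272  160   97   83 3105] [0.428 0.004 0.015] [0.647 0.29  0.246] [0.558 0.1   0.121]
[195 197  17  18 217] [ 0.426 -0.227  0.015] [ 0.477 -0.179  0.045] [ 0.456 -0.204  0.035]
[154 207   8  15  88] [ 0.429 -0.35   0.016] [ 0.474 -0.331  0.038] [ 0.455 -0.341  0.031]
[380 248  12  11 105] [0.722 0.259 0.016] [0.754 0.29  0.028] [0.739 0.274 0.024]
[207 259  24  26 466] [ 0.656 -0.222  0.015] [ 0.721 -0.159  0.049] [ 0.694 -0.191  0.04 ]
[173 297  15  15 156] [ 0.769 -0.312  0.038] [ 0.8   -0.285  0.097] [ 0.782 -0.296  0.078]
```

View pics/top0c.png

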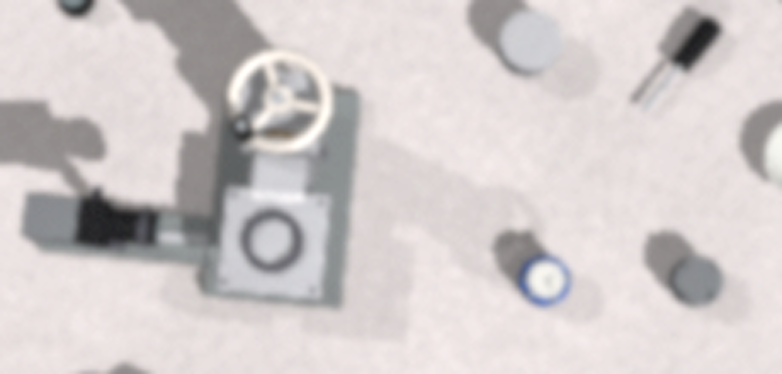

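View pics/scene0c.png

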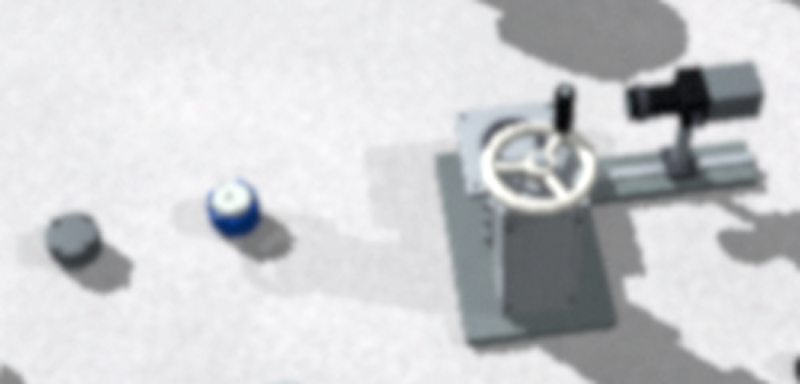

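```bash
cat >> h.py <<'E'
def rect(n,img,cx,cy,z,half=.06,mm=.0005):
    c=r.camera_params(n);R=np.array(c['R']);t=np.array(c['t'])
    N=int(2*half/mm)
    i,j=np.mgrid[:N,:N]  # rows: x decreasing ; cols: y decreasing
    X=cx+half-(i+.5)*mm; Y=cy+half-(j+.5)*mm
    P=np.stack([X,Y,np.full_like(X,z)],-1)@R.T+t
    u=(P[...,0]/P[...,2]*c['fx']+c['cx']).astype('f4');v=(P[...,1]/P[...,2]*c['fy']+c['cy']).astype('f4')
    return cv2.remap(img,u,v,cv2.INTER_CUBIC),X,Y
def proj(n,P):
    c=r.camera_params(n);Q=np.asarray(P)@np.array(c['R']).T+c['t']
    return Q[...,0]/Q[...,2]*c['fx']+c['cx'],Q[...,1]/Q[...,2]*c['fy']+c['cy']
E
python3 - <<'E'
from h import *
rows=[]
for n in('top','scene'):
    p=cv2.imread(f'pics/{n}0.png')
    row=[]
    for nm,cx,cy,z in(('watch',.446,-.203,.041),('body',.446,-.203,.034),('seat',.477,.058,.086),('floor',.477,.058,.080),('wheel',.595,.05,.199)):
        g,_,_=rect(n,p,cx,cy,z); g=np.clip(g.astype(float)*1.5,0,255).astype('uint8')
        cv2.circle(g,(120,120),{'watch':38,'body':50,'seat':60,'floor':43,'wheel':96}[nm],(0,0,255),1)
        row.append(g[:, :])
    rows.append(np.hstack(row))
a=np.vstack(rows);cv2.imwrite('pics/r0.png',cv2.resize(a,(800,320)))
cv2.imwrite('pics/r0a.png',cv2.resize(a[:,480:],(780,520)))
E
```

```text
(no output)
```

View pics/r0.png

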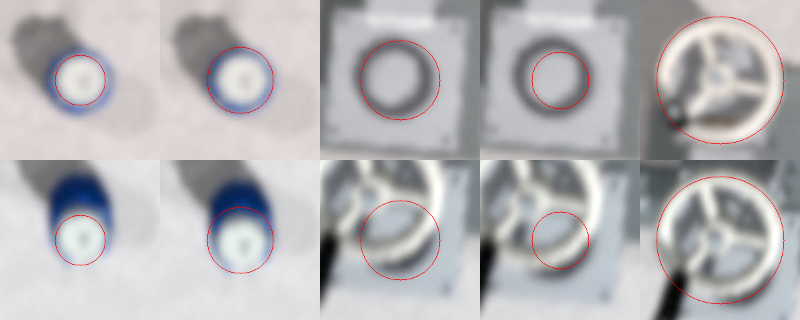

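View pics/r0a.png

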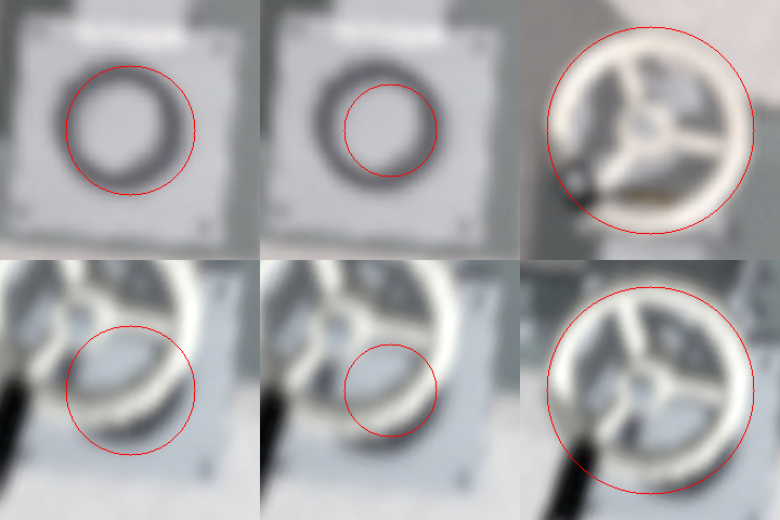

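```bash
cat >> h.py <<'E'
from scipy.ndimage import gaussian_filter
def fit(n,img,ch,cx,cy,z,bands,half=.06,rmax=.032,rng=24,sig=5):
    """bands: [(r0,r1,val)] template value; NCC over shifts"""
    g,X,Y=rect(n,img,cx,cy,z,half); g=g[...,ch].astype('f4')
    N=int(2*rmax/.0005); i,j=np.mgrid[:N,:N]; rr=np.hypot(i+.5-N/2,j+.5-N/2)*.0005
    T=np.zeros((N,N),'f4')
    for a,b,v in bands: T[(rr>=a)&(rr<b)]=v
    T=gaussian_filter(T,sig).astype('f4')
    M=(rr<rmax).astype('f4')
    R=cv2.matchTemplate(g,T,cv2.TM_CCOEFF_NORMED,mask=M)
    R[~np.isfinite(R)]=-1
    _,s,_,(u,v)=cv2.minMaxLoc(R)
    return X[0,0]-(v+N/2-.5)*.0005, Y[0,0]-(u+N/2-.5)*.0005, s
E
python3 - <<'E'
from h import *
for n in('top','scene'):
    p=cv2.imread(f'pics/{n}0.png')
    print(n,'watch',fit(n,p,2,.446,-.203,.041,[(0,.019,1),(.019,.025,0)],rmax=.022,sig=4))
    if n=='top':
        print('ring',fit(n,p,1,.477,.058,.086,[(0,.0215,1),(.0215,.030,0),(.03,1,1)],rmax=.036))
        print('floor',fit(n,p,1,.477,.058,.083,[(0,.0215,1),(.0215,.030,0)],rmax=.028))
    print('wheel',fit(n,p,1,.595,.05,.199,[(0,.038,0),(.038,.048,1),(.048,1,0)],half=.08,rmax=.056))
    g,X,Y=rect(n,p,.57,.09,.245,.05); 
    cv2.imwrite(f'pics/h{n}.png',cv2.resize(np.clip(g*2.,0,255).astype('uint8'),(390,390)))
a=np.hstack([cv2.imread('pics/htop.png'),cv2.imread('pics/hscene.png')]);cv2.imwrite('pics/hh.png',a)
# platform edges orientation
d=np.load('pics/top0.npy');W=world('top',d)
m=(abs(W[...,2]-.08)<.006)&(abs(W[...,0]-.477)<.07)&(abs(W[...,1]-.06)<.07)
print(cv2.minAreaRect((W[m][:,:2]*1000).astype('f4')))
for n in('top','scene'):
    d=np.load(f'pics/{n}0.npy');W=world(n,d)
    m=(W[...,2]>.215)&(W[...,2]<.27)&(abs(W[...,0]-.58)<.08)&(W[...,1]>0)&(W[...,1]<.15)
    print(n,m.sum(),W[m].round(3).tolist())
E
```

```text
top watch (np.float64(0.4455), np.float64(-0.20450000000000002), 0.934403657913208)
ring (np.float64(0.4784999999999999), np.float64(0.063), 0.9547746777534485)
floor (np.float64(0.4784999999999999), np.float64(0.063), 0.9407184720039368)
wheel (np.float64(0.5934999999999999), np.float64(0.0495), 0.43297967314720154)
scene watch (np.float64(0.447), np.float64(-0.20450000000000002), 0.7543996572494507)
wheel (np.float64(0.598), np.float64(0.05), 0.40796586871147156)
((488.52569580078125, 62.37004852294922), (99.99359893798828, 119.02930450439453), 84.91078186035156)
top 37 [[0.571, 0.088, 0.243], [0.571, 0.085, 0.244], [0.57, 0.081, 0.248], [0.571, 0.079, 0.246], [0.571, 0.076, 0.245], [0.568, 0.087, 0.247], [0.567, 0.084, 0.248], [0.568, 0.082, 0.246], [0.567, 0.078, 0.249], [0.568, 0.076, 0.242], [0.568, 0.073, 0.243], [0.565, 0.088, 0.242], [0.565, 0.084, 0.248], [0.565, 0.081, 0.248], [0.564, 0.078, 0.249], [0.565, 0.076, 0.246], [0.565, 0.073, 0.247], [0.562, 0.087, 0.244], [0.562, 0.084, 0.245], [0.561, 0.081, 0.249], [0.562, 0.079, 0.243], [0.561, 0.075, 0.252], [0.563, 0.073, 
[... 1343 characters left out ...]
0.081, 0.233], [0.576, 0.083, 0.235], [0.575, 0.086, 0.234], [0.569, 0.072, 0.227], [0.57, 0.074, 0.228], [0.575, 0.075, 0.233], [0.573, 0.079, 0.229], [0.573, 0.081, 0.229], [0.575, 0.083, 0.23], [0.57, 0.088, 0.224], [0.569, 0.072, 0.223], [0.573, 0.073, 0.227], [0.574, 0.076, 0.227], [0.574, 0.078, 0.227], [0.576, 0.08, 0.229], [0.574, 0.084, 0.225], [0.573, 0.087, 0.223], [0.569, 0.072, 0.219], [0.574, 0.073, 0.224], [0.575, 0.076, 0.225], [0.575, 0.078, 0.224], [0.575, 0.081, 0.224], [0.574, 0.084, 0.221], [0.571, 0.088, 0.217], [0.572, 0.074, 0.218], [0.573, 0.076, 0.219], [0.574, 0.079, 0.219], [0.577, 0.081, 0.221], [0.574, 0.084, 0.218], [0.575, 0.079, 0.216], [0.576, 0.081, 0.216]]
```

View pics/hh.png

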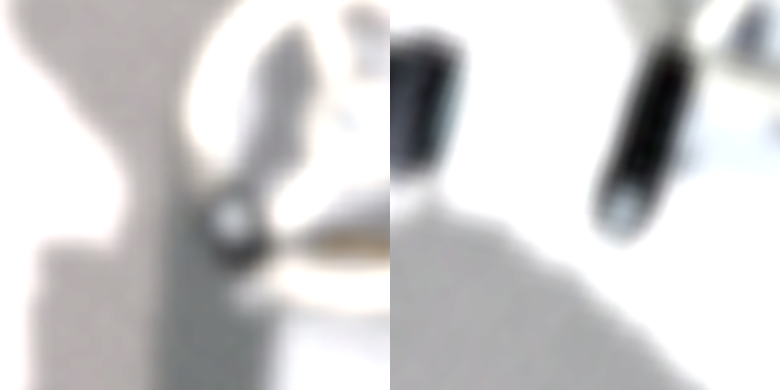

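>>> carry_out:
  series:
    - [[0,0,0.25],[0.32,-0.94,0],0]
    - [[0,0,0.25],[0.32,-0.94,0],0]
    - [[0,0,0.25],[0.32,-0.94,0],0]
    - [[0,0,0.25],[0.32,-0.94,0],0]
    - [[0,0,0.25],[0.32,-0.94,0],0]
    - [[0,0,0.25],[0.32,-0.94,0],0]
    - [[0,0,0.25],[0.32,-0.94,0],0]
    - [[0,0,0.25],[0.32,-0.94,0],0]

```text
clock: 0.77
tool_pos: [0.292, 0.2325, 0.2203]
tool_rot: [-1.566, 0.007, 1.495]
contact_force: [1.3, 0.8, 0.2]
finger_gap: 1.002
```

>>> carry_out:
  series:
    - [[0,0,0],[0.34,-0.94,0.1],0]
    - [[0,0,0],[0.34,-0.94,0.1],0]
    - [[0,0,0],[0.34,-0.94,0],0]
    - [[0,0,0],[0.34,-0.94,0],0]
    - [[0,0,0],[0.34,-0.94,0],0]
    - [[0,0,0],[0.34,-0.94,0],0]
    - [[0,0,0],[0.34,-0.94,0],0]
    - [[0,0,0],[0.34,-0.94,0],0]

```text
clock: 1.43
tool_pos: [0.3986, -0.0832, 0.2273]
tool_rot: [-1.569, 0.007, 1.497]
contact_force: [0.6, 0.8, 0.3]
finger_gap: 1.001
```

>>> carry_out:
  series:
    - [[0,0,0],[0.36,-0.9,0],0]
    - [[0,0,0],[0.36,-0.9,0],0]
    - [[0,0,-0.1],[0.28,-0.7,-0.4],0]
    - [[0,0,-0.1],[0.15,-0.4,-0.7],0]
    - [[0,0,0],[0.04,-0.12,-0.8],0]
    - [[0,0,0],[0,0,-0.8],0]
    - [[0,0,0],[0,0,0],0]
    - [[0,0,0],[0,0,0],0]

```text
clock: 2.1
tool_pos: [0.4486, -0.2219, 0.1158]
tool_rot: [-1.574, 0.011, 1.457]
contact_force: [0.3, -0.3, 0.5]
finger_gap: 1.004
```

```bash
python3 - <<'E'
from h import *
out=[]
for n in('top','scene'):
    p,d=shot(n,n+'1'); p=p[:,:,::-1]
    s=r.state(); u,v=proj(n,s['tool_pos']); u,v=int(u),int(v)
    c=np.ascontiguousarray(p[max(v-50,0):v+50,u-50:u+50]);c=cv2.resize(np.clip(c*1.6,0,255).astype('uint8'),(390,390),interpolation=cv2.INTER_CUBIC);out.append(c)
    print(n,u,v)
print(s['tool_pos'],s['tool_rot'],s['qpos'])
cv2.imwrite('pics/a1.png',np.hstack(out))
E
```

```text
top 338 259
scene 191 186
[ 0.44881033 -0.22161066  0.11683717] [-1.57535809  0.01178189  1.45781337] [-0.6265298   0.16802024  1.83481088 -0.00887268  1.12901507 -2.08061559]
```

View pics/a1.png

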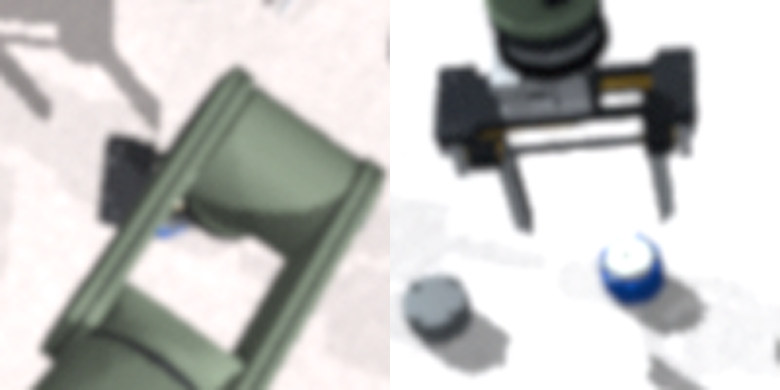

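>>> carry_out:
  series:
    - [[0,0,0],[-0.06,0.3,-0.2],0]
    - [[0,0,0],[0,0.12,-0.5],0]
    - [[0,0,0],[0,0,-0.5],0]
    - [[0,0,0],[0,0,-0.4],0]
    - [[0,0,0],[0,0,-0.3],0]
    - [[0,0,0],[0,0,-0.1],0]
    - [[0,0,0],[0,0,0],0]
    - [[0,0,0],[0,0,0],0]

```text
clock: 2.87
tool_pos: [0.4552, -0.2015, 0.0479]
tool_rot: [-1.601, 0.023, 1.464]
contact_force: [0.5, 1.4, 0.3]
finger_gap: 1.001
```

```bash
cat >> h.py <<'E'
from scipy.spatial.transform import Rotation as Ro
def need(p,yaw):
    s=r.state(); A=Ro.from_euler('xyz',s['tool_rot']); B=Ro.from_euler('xyz',[-np.pi/2,0,yaw])
    print('pos',s['tool_pos'].round(4),'turn',((B*A.inv()).as_rotvec()/.12).round(2),'shift',((np.array(p)-s['tool_pos'])/.04).round(3),'F',s['contact_force'].round(1))
E
python3 -c "
from h import *
need([.4463,-.2045,.031],1.466)"
```

```text
pos [ 0.4552 -0.2015  0.0479] turn [0.22 0.23 0.01] shift [-0.223 -0.074 -0.423] F [0.5 1.4 0.3]
```

>>> carry_out:
  series:
    - [[0.1,0.1,0],[-0.1,-0.04,0],0]
    - [[0.1,0.1,0],[-0.1,-0.03,0],0]
    - [[0.02,0.03,0],[-0.03,0,-0.1],0]
    - [[0,0,0],[0,0,-0.1],0]
    - [[0,0,0],[0,0,-0.1],0]
    - [[0,0,0],[0,0,-0.1],0]
    - [[0,0,0],[0,0,0],0]
    - [[0,0,0],[0,0,0],0]

```text
clock: 3.53
tool_pos: [0.4483, -0.2067, 0.0351]
tool_rot: [-1.576, 0.001, 1.464]
contact_force: [-1.0, 0.3, 0.9]
finger_gap: 0.996
```

```bash
python3 - <<'E'
from h import *
need([.4463,-.2045,.031],1.466)
p,d=shot('scene','s2');u,v=proj('scene',r.state()['tool_pos']);u,v=int(u),int(v)
c=p[v-40:v+40,u-50:u+50,::-1];cv2.imwrite('pics/s2c.png',cv2.resize(np.clip(c*1.6,0,255).astype('uint8'),None,fx=6,fy=6,interpolation=cv2.INTER_CUBIC))
E
```

```text
pos [ 0.4483 -0.2067  0.0351] turn [0.02 0.04 0.02] shift [-0.05   0.055 -0.102] F [-1.   0.3  0.9]
```

View pics/s2c.png

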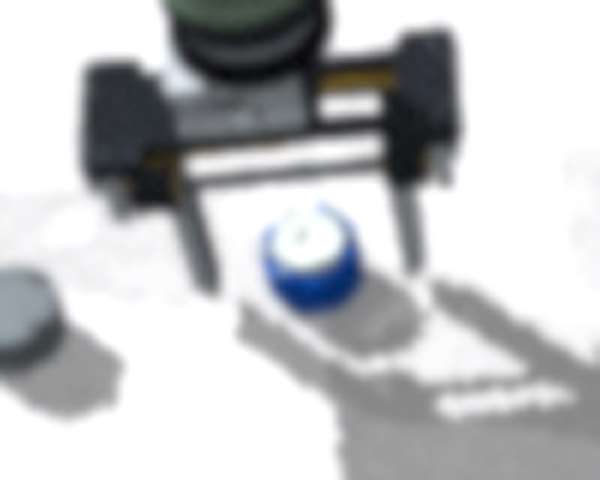

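>>> carry_out:
  series:
    - [[0,0.02,0],[-0.05,0.05,-0.1],0]
    - [[0,0,0],[0,0,0],0]
    - [[0,0,0],[0,0,0],0.6]
    - [[0,0,0],[0,0,0],0.8]
    - [[0,0,0],[0,0,0],0.8]
    - [[0,0,0],[0,0,0],0.8]
    - [[0,0,0],[0,0,0],0.8]
    - [[0,0,0],[0,0,0],0.8]

```text
clock: 4.25
tool_pos: [0.4459, -0.204, 0.0306]
tool_rot: [-1.573, 0.001, 1.465]
contact_force: [-0.1, -0.3, 0.5]
finger_gap: 0.608
```

```bash
python3 - <<'E'
from h import *
need([.4463,-.2045,.031],1.466); print(r.state()['finger_gap']*94)
p,d=shot('scene','s3');p=p[:,:,::-1]
print(fit('scene',p,2,.446,-.203,.041,[(0,.019,1),(.019,.025,0)],rmax=.022,sig=4))
E
```

```text
pos [ 0.4459 -0.204   0.0306] turn [0.01 0.01 0.01] shift [ 0.009 -0.012  0.011] F [-0.1 -0.3  0.5]
57.15526512259723
(np.float64(0.4485), np.float64(-0.20350000000000001), 0.6814640164375305)
```

>>> carry_out:
  series:
    - [[0,0,0],[0,0,0],0.9]
    - [[0,0,0],[0,0,0],0.9]
    - [[0,0,0],[0,0,0],0.9]
    - [[0,0,0],[0,0,0],0.9]
    - [[0,0,0],[0,0,0.2],0.9]
    - [[0,0,0],[0,0,0.4],0.9]
    - [[0,0,0],[0,0,0.7],0.9]
    - [[0,0,0],[0,0,0.7],0.9]

```text
clock: 4.97
tool_pos: [0.4392, -0.1996, 0.1066]
tool_rot: [-1.556, -0.008, 1.464]
contact_force: [0.5, 0.4, -1.7]
finger_gap: 0.527
```

```bash
python3 - <<'E'
from h import *
s=r.state();print(s['finger_gap']*94)
need([.4785,.063,.16],1.466)
p,d=shot('scene','s4');p=p[:,:,::-1]; P=s['tool_pos']
print(np.array(fit('scene',p,2,P[0],P[1],P[2]+.010,[(0,.019,1),(.019,.025,0)],rmax=.022,sig=4))[:2]-P[:2])
u,v=proj('scene',P);u,v=int(u),int(v)
c=p[v-40:v+40,u-50:u+50];cv2.imwrite('pics/s4c.png',cv2.resize(np.clip(c*1.6,0,255).astype('uint8'),None,fx=6,fy=6,interpolation=cv2.INTER_CUBIC))
E
```

```text
49.501598782237636
pos [ 0.4392 -0.1996  0.1066] turn [-0.08 -0.12  0.02] shift [0.983 6.564 1.336] F [ 0.5  0.4 -1.7]
[0.003  0.0025]
```

View pics/s4c.png

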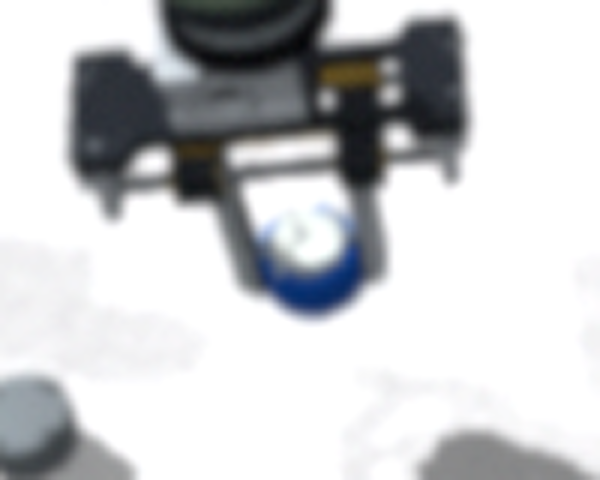

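>>> carry_out:
  series:
    - [[-0.02,-0.03,0],[0.05,0.3,0.5],0.9]
    - [[-0.02,-0.03,0],[0.12,0.7,0.5],0.9]
    - [[-0.02,-0.03,0],[0.16,0.9,0.3],0.9]
    - [[-0.02,-0.03,0],[0.16,0.95,0],0.9]
    - [[0,0,0],[0.16,0.95,0],0.9]
    - [[0,0,0],[0.14,0.9,0],0.9]
    - [[0,0,0],[0.12,0.7,0],0.9]
    - [[0,0,0],[0.05,0.3,0],0.9]

```text
clock: 5.68
tool_pos: [0.4839, 0.0308, 0.1746]
tool_rot: [-1.596, 0.009, 1.454]
contact_force: [-0.2, -0.4, -1.4]
finger_gap: 0.525
```

```bash
python3 -c "
from h import *
need([.480,.063,.14],1.466)"
```

```text
pos [0.4839 0.0308 0.1746] turn [0.1 0.2 0.1] shift [-0.097  0.805 -0.865] F [-0.2 -0.4 -1.4]
```

>>> carry_out:
  series:
    - [[0.03,0.06,0.03],[0,0.25,0],0.9]
    - [[0.03,0.06,0.03],[-0.05,0.25,-0.1],0.9]
    - [[0.03,0.06,0.03],[-0.04,0.2,-0.2],0.9]
    - [[0,0,0],[0,0.08,-0.2],0.9]
    - [[0,0,0],[0,0,-0.2],0.9]
    - [[0,0,0],[0,0,-0.1],0.9]
    - [[0,0,0],[0,0,0],0.9]
    - [[0,0,0],[0,0,0],0.9]

```text
clock: 6.35
tool_pos: [0.4772, 0.0664, 0.1375]
tool_rot: [-1.568, 0.001, 1.47]
contact_force: [0.6, -0.4, -1.9]
finger_gap: 0.527
```

```bash
python3 - <<'E'
from h import *
need([.480,.063,.14],1.466); s=r.state();P=s['tool_pos']
out=[]
for n in('top','scene'):
    p,d=shot(n,n+'5');p=p[:,:,::-1]
    u,v=proj(n,P);u,v=int(u),int(v)
    c=p[v-40:v+40,u-40:u+40];out.append(cv2.resize(np.clip(c*1.6,0,255).astype('uint8'),(390,390),interpolation=cv2.INTER_CUBIC))
cv2.imwrite('pics/a5.png',np.hstack(out))
E
```

```text
pos [0.4772 0.0664 0.1375] turn [ 0.   -0.02 -0.03] shift [ 0.07  -0.086  0.062] F [ 0.6 -0.4 -1.9]
```

View pics/a5.png

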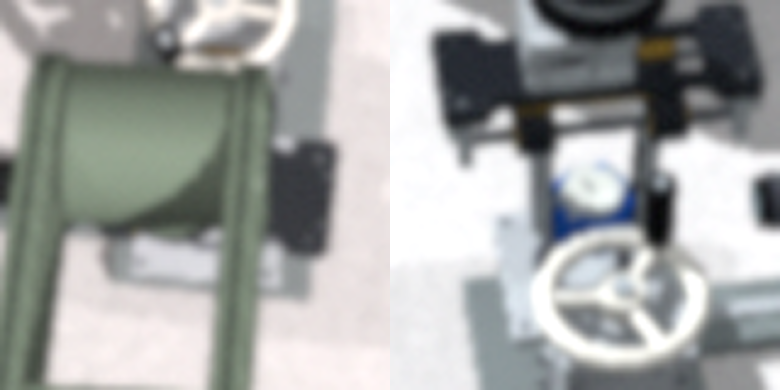

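```bash
python3 - <<'E'
from h import *
out=[]
for n in('top','scene'):
    p=cv2.imread(f'pics/{n}0.png'); g,X,Y=rect(n,p,.48,.063,.080,.065,.00033)
    g=np.clip(g*1.4,0,255).astype('uint8')
    a=-np.deg2rad(6);c=np.array([.4785,.063]);k=[]
    for sx,sy in((1,1),(1,-1),(-1,-1),(-1,1)):
        w=c+.05*sx*np.array([np.cos(a),np.sin(a)])+.05*sy*np.array([-np.sin(a),np.cos(a)])
        k.append([(.063+.065-w[1])/.00033,(.48+.065-w[0])/.00033])
    cv2.polylines(g,[np.int32(k)],True,(0,0,255),1); out.append(g)
cv2.imwrite('pics/pl.png',np.hstack(out))
p=cv2.imread('pics/scene5.png');P=r.state()['tool_pos']
print(fit('scene',p,2,P[0],P[1],P[2]+.010,[(0,.019,1),(.019,.025,0)],rmax=.022,sig=4),P)
E
```

```text
(np.float64(0.4794915767867694), np.float64(0.0679650730210562), 0.6626600623130798) [0.47749158 0.06646507 0.13799152]
```

View pics/pl.png

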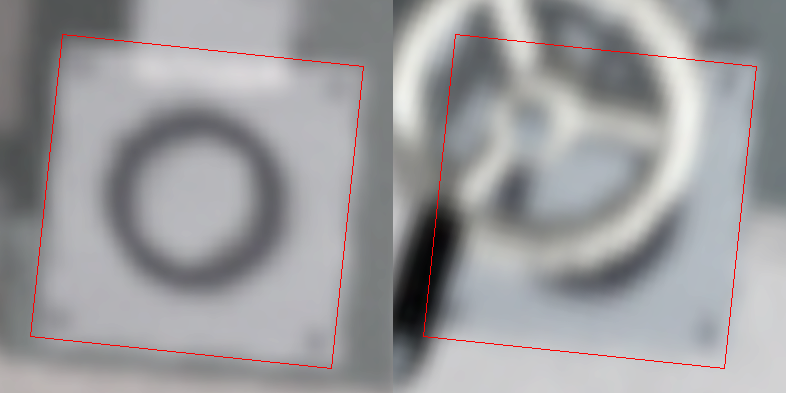

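```bash
python3 - <<'E'
from h import *
a=-np.deg2rad(6);ex=np.array([np.cos(a),np.sin(a)]);ey=np.array([-np.sin(a),np.cos(a)]);c=np.array([.4785,.063])
for n in('top','scene'):
    p=cv2.imread(f'pics/{n}0.png').astype('f4')
    def samp(Q):
        u,v=proj(n,np.c_[Q,np.full(len(Q),.080)]);return cv2.remap(p,u.astype('f4')[None],v.astype('f4')[None],cv2.INTER_CUBIC)[0]
    t=np.arange(-.012,.0121,.0005)
    for nm,e,f,sgn,rng in(('near x',ex,ey,-1,np.linspace(-.045,.01,12)),('right y',ey,ex,-1,np.linspace(-.04,.0,10)),('left y',ey,ex,1,np.linspace(-.04,.03,10))):
        # plat-vs-foot: profile along outward dir
        prof=np.mean([samp(c+sgn*(.05+t)[:,None]*e+k*f) for k in rng],0)
        g=np.gradient(prof,axis=0); 
        col=np.abs(g).sum(1); 
        print(n,nm,'edge offset mm',(t[np.argmax(col)]*1000).round(1),prof[::4,1].round(0))
E
```

```text
top near x edge offset mm 8.5 [129. 129. 129. 128. 126. 121. 113. 105. 100. 103. 110. 119. 125.]
top right y edge offset mm 1.5 [131. 132. 132. 131. 131. 127. 120. 110. 101.  94.  91.  90.  90.]
top left y edge offset mm -1.5 [128. 127. 125. 122. 115. 104.  92.  82.  76.  73.  72.  72.  73.]
scene near x edge offset mm -2.5 [127. 129. 131. 133. 137. 140. 143. 145. 146. 147. 147. 147. 147.]
scene right y edge offset mm 3.5 [132. 131. 130. 131. 132. 133. 135. 137. 140. 142. 144. 144. 144.]
scene left y edge offset mm 11.0 [117. 107.  93.  76.  61.  51.  47.  49.  55.  65.  80.  97. 115.]
```

>>> carry_out:
  series:
    - [[0,0,-0.02],[0.02,-0.06,0],0.9]
    - [[0,0,0],[0.02,-0.05,-0.06],0.9]
    - [[0,0,0],[0,0,-0.08],0.9]
    - [[0,0,0],[0,0,-0.08],0.9]
    - [[0,0,0],[0,0,-0.08],0.9]
    - [[0,0,0],[0,0,-0.06],0.9]
    - [[0,0,0],[0,0,0],0.9]
    - [[0,0,0],[0,0,0],0.9]

```text
clock: 7.12
tool_pos: [0.4809, 0.0602, 0.1236]
tool_rot: [-1.573, 0.001, 1.465]
contact_force: [0.0, 0.8, -1.0]
finger_gap: 0.524
```

```bash
python3 -c "
from h import *
need([.4787,.0625,.111],1.466)"
```

```text
pos [0.4809 0.0602 0.1236] turn [0.01 0.02 0.01] shift [-0.055  0.057 -0.316] F [ 0.   0.8 -1. ]
```

>>> carry_out:
  series:
    - [[0,0,0],[-0.025,0.02,0],0.9]
    - [[0,0.02,0],[-0.025,0.025,0],0.9]
    - [[0,0,0],[0,0,-0.025],0.9]
    - [[0,0,0],[0,0,-0.025],0.9]
    - [[0,0,0],[0,0,-0.025],0.9]
    - [[0,0,0],[0,0,-0.025],0.9]
    - [[0,0,0],[0,0,0],0.9]
    - [[0,0,0],[0,0,0],0.9]

```text
clock: 7.78
tool_pos: [0.4789, 0.0626, 0.1195]
tool_rot: [-1.571, 0.001, 1.465]
contact_force: [0.9, 0.4, -1.9]
finger_gap: 0.525
```

>>> carry_out:
  series:
    - [[0,0,0],[0,0,-0.025],0.9]
    - [[0,0,0],[0,0,-0.025],0.9]
    - [[0,0,0],[0,0,-0.025],0.9]
    - [[0,0,0],[0,0,-0.025],0.9]
    - [[0,0,0],[0,0,-0.02],0.9]
    - [[0,0,0],[0,0,0],0.9]
    - [[0,0,0],[0,0,0],0.9]
    - [[0,0,0],[0,0,0],0.9]

```text
clock: 8.45
tool_pos: [0.4788, 0.0625, 0.1141]
tool_rot: [-1.571, 0.001, 1.465]
contact_force: [-0.5, -1.1, -1.6]
finger_gap: 0.524
```

>>> carry_out:
  series:
    - [[0,0,0],[0,0,-0.02],0.9]
    - [[0,0,0],[0,0,-0.02],0.9]
    - [[0,0,0],[0,0,-0.015],0.9]
    - [[0,0,0],[0,0,-0.015],0.9]
    - [[0,0,0],[0,0,0],0.9]
    - [[0,0,0],[0,0,0],0.9]
    - [[0,0,0],[0,0,0],0.9]
    - [[0,0,0],[0,0,0],0.9]

```text
clock: 9.12
tool_pos: [0.4789, 0.0625, 0.1111]
tool_rot: [-1.571, 0.001, 1.465]
contact_force: [-0.3, -0.0, -1.9]
finger_gap: 0.527
```

>>> carry_out:
  series:
    - [[0,0,0],[0,0,-0.015],0.9]
    - [[0,0,0],[0,0,-0.01],0.9]
    - [[0,0,0],[0,0,0],0.9]
    - [[0,0,0],[0,0,0],0.25]
    - [[0,0,0],[0,0,0],0.25]
    - [[0,0,0],[0,0,0],0.25]
    - [[0,0,0],[0,0,0],0.25]
    - [[0,0,0],[0,0,0],0.25]

```text
clock: 9.78
tool_pos: [0.4803, 0.0624, 0.1113]
tool_rot: [-1.574, 0.001, 1.465]
contact_force: [-0.7, -0.2, 0.5]
finger_gap: 0.748
```

```bash
python3 - <<'E'
from h import *
need([.4787,.0625,.111],1.466); s=r.state();P=s['tool_pos']
out=[]
for n in('top','scene'):
    p,d=shot(n,n+'6');p=p[:,:,::-1]
    u,v=proj(n,P);u,v=int(u),int(v)
    c=p[v-40:v+40,u-40:u+40];out.append(cv2.resize(np.clip(c*1.6,0,255).astype('uint8'),(390,390),interpolation=cv2.INTER_CUBIC))
cv2.imwrite('pics/a6.png',np.hstack(out))
E
```

```text
pos [0.4803 0.0624 0.1113] turn [0.01 0.03 0.01] shift [-0.04   0.002 -0.009] F [-0.7 -0.2  0.5]
```

View pics/a6.png

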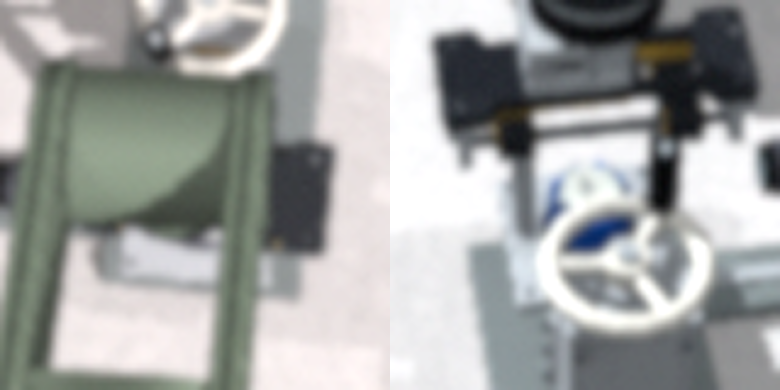

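>>> carry_out:
  series:
    - [[0,0,0],[0,0,0.2],0.25]
    - [[0,0,0],[0,0,0.5],0.25]
    - [[0,0,0],[0,0,0.8],0.25]
    - [[0,0,0],[0,0,0.8],0.25]
    - [[0,0,0],[0,-0.3,0.8],0.4]
    - [[0,0,0],[0,-0.8,0.6],0.4]
    - [[0,0,0],[0,-0.95,0.2],0.4]
    - [[0,0,0],[0,-0.95,0],0.4]

```text
clock: 10.55
tool_pos: [0.4759, -0.0552, 0.2773]
tool_rot: [-1.571, 0.001, 1.478]
contact_force: [-0.5, -0.3, -0.3]
finger_gap: 0.602
```

>>> carry_out:
  series:
    - [[0,0,0],[0,-0.95,0],0.4]
    - [[0,0,0],[0,-0.95,0],0.4]
    - [[0,0,0],[0,-0.7,0],0.4]
    - [[0,0,0],[0,-0.3,0],0.4]
    - [[0,0,0],[0,0,0],0.4]
    - [[0,0,0],[0,0,0],0.4]
    - [[0,0,0],[0,0,0],0.4]
    - [[0,0,0],[0,0,0],0.4]

```text
clock: 11.22
tool_pos: [0.4759, -0.1828, 0.286]
tool_rot: [-1.583, 0.007, 1.471]
contact_force: [0.2, 0.6, 0.3]
finger_gap: 0.602
```

```bash
python3 - <<'E'
from h import *
need([.564,.080,.28],1.466)
out=[]
for n in('top','scene'):
    p,d=shot(n,n+'7');p=p[:,:,::-1]
    u,v=proj(n,[.53,.06,.12]);u,v=int(u),int(v)
    c=p[v-40:v+40,u-40:u+40];out.append(cv2.resize(np.clip(c*1.6,0,255).astype('uint8'),(390,390),interpolation=cv2.INTER_CUBIC))
    print(n,'watch',fit(n,p,2,.4785,.0625,.121,[(0,.019,1),(.019,.025,0)],rmax=.022,sig=4))
    W=world(n,d);m=(np.hypot(W[...,0]-.479,W[...,1]-.0625)<.012)&(d>0);print('z',np.median(W[m][:,2]),m.sum())
    print('wheel',fit(n,p,1,.595,.05,.199,[(0,.038,0),(.038,.048,1),(.048,1,0)],half=.08,rmax=.056))
    m=(W[...,2]>.21)&(W[...,2]<.27)&(np.hypot(W[...,0]-.565,W[...,1]-.08)<.03);print('handle',W[m].mean(0),W[m].min(0),W[m].max(0))
cv2.imwrite('pics/a7.png',np.hstack(out))
E
```

```text
pos [ 0.4759 -0.1828  0.286 ] turn [ 0.07  0.1  -0.04] shift [ 2.203  6.569 -0.15 ] F [0.2 0.6 0.3]
top watch (np.float64(0.4785), np.float64(0.063), 0.9721389412879944)
z 0.1211736871635381 44
wheel (np.float64(0.5964999999999999), np.float64(0.0465), 0.361234575510025)
handle [0.56327689 0.07976486 0.23918335] [0.556183   0.07247358 0.21153591] [0.57166175 0.08766968 0.25085531]
scene watch (np.float64(0.4825), np.float64(0.063), 0.7045786380767822)
z 0.12021598039258798 39
wheel (np.float64(0.599), np.float64(0.048), 0.37258225679397583)
handle [0.57098547 0.07888845 0.23222179] [0.55758727 0.07156994 0.21105003] [0.57816104 0.08798871 0.24742709]
```

View pics/a7.png

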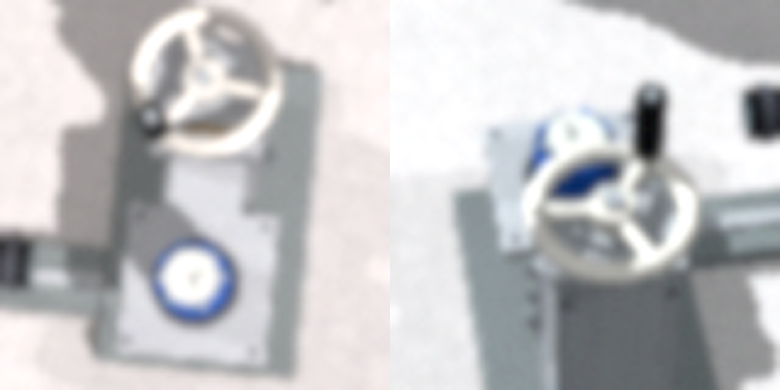

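>>> carry_out:
  series:
    - [[0.02,0.03,0],[0.1,0.3,0],0.4]
    - [[0.02,0.03,0],[0.25,0.75,0],0.4]
    - [[0.02,0.03,0],[0.3,0.92,0],0.4]
    - [[0,0,0],[0.3,0.92,0],0.4]
    - [[0,0,0],[0.3,0.92,0],0.4]
    - [[0,0,0],[0.3,0.9,0],0.4]
    - [[0,0,0],[0.25,0.75,0],0.4]
    - [[0,0,0],[0.1,0.3,0],0.4]

```text
clock: 11.98
tool_pos: [0.5515, 0.0629, 0.2862]
tool_rot: [-1.572, 0.001, 1.475]
contact_force: [0.7, 0.1, 0.7]
finger_gap: 0.604
```

```bash
python3 -c "
from h import *
need([.564,.080,.28],1.466)"
```

```text
pos [0.5515 0.0629 0.2862] turn [ 0.01  0.01 -0.07] shift [ 0.311  0.427 -0.154] F [0.7 0.1 0.7]
```

>>> carry_out:
  series:
    - [[0,0,-0.03],[0.12,0.15,0],0.4]
    - [[0,0,-0.03],[0.12,0.15,0],0.4]
    - [[0,0,0],[0.05,0.07,0],0.4]
    - [[0,0,0],[0,0,-0.1],0.4]
    - [[0,0,0],[0,0,0],0.4]
    - [[0,0,0],[0,0,0],0.4]
    - [[0,0,0],[0,0,0],0.4]
    - [[0,0,0],[0,0,0],0.4]

```text
clock: 12.65
tool_pos: [0.5627, 0.0812, 0.2809]
tool_rot: [-1.569, 0.002, 1.472]
contact_force: [-0.4, -0.4, -0.8]
finger_gap: 0.598
```

```bash
python3 - <<'E'
from h import *
need([.564,.080,.229],1.466)
p,d=shot('scene','s8');p=p[:,:,::-1]
u,v=proj('scene',[.565,.08,.25]);u,v=int(u),int(v)
c=p[v-45:v+45,u-50:u+50];cv2.imwrite('pics/s8c.png',cv2.resize(np.clip(c*1.6,0,255).astype('uint8'),None,fx=6,fy=6,interpolation=cv2.INTER_CUBIC))
E
```

```text
pos [0.5627 0.0812 0.2809] turn [ 0.01 -0.01 -0.05] shift [ 0.032 -0.031 -1.297] F [-0.4 -0.4 -0.8]
```

View pics/s8c.png

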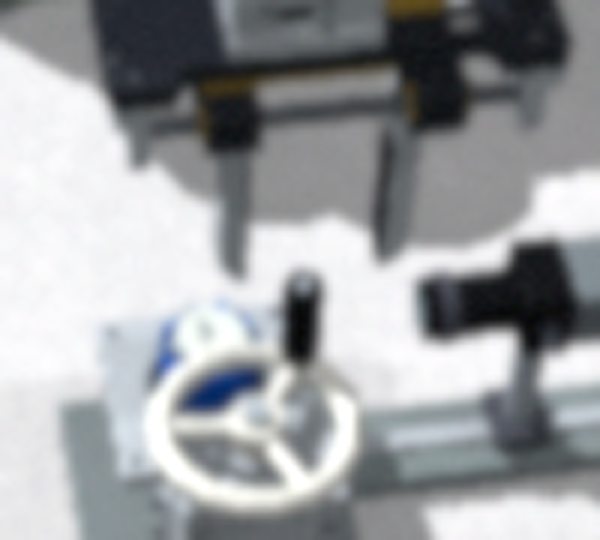

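>>> carry_out:
  series:
    - [[0,0,0],[0.02,-0.02,-0.15],0.4]
    - [[0,0,0],[0,0,-0.25],0.4]
    - [[0,0,0],[0,0,-0.3],0.4]
    - [[0,0,0],[0,0,-0.25],0.4]
    - [[0,0,0],[0,0,-0.2],0.4]
    - [[0,0,0],[0,0,-0.1],0.4]
    - [[0,0,0],[0,0,0],0.4]
    - [[0,0,0],[0,0,0],0.4]

```text
clock: 13.37
tool_pos: [0.5617, 0.0789, 0.2234]
tool_rot: [-1.565, 0.003, 1.47]
contact_force: [0.8, -0.0, -0.4]
finger_gap: 0.596
```

```bash
python3 - <<'E'
from h import *
need([.564,.080,.229],1.466)
E
```

```text
pos [0.5617 0.0789 0.2234] turn [ 0.02 -0.05 -0.03] shift [0.057 0.028 0.141] F [ 0.8 -0.  -0.4]
```

>>> carry_out:
  series:
    - [[0,0,0],[0.04,0.02,0.1],0.4]
    - [[0,0,0],[0,0,0],0.4]
    - [[0,0,0],[0,0,0],0.9]
    - [[0,0,0],[0,0,0],0.9]
    - [[0,0,0],[0,0,0],0.9]
    - [[0,0,0],[0,0,0],0.9]
    - [[0,0,0],[0,0,0],0.9]
    - [[0,0,0],[0,0,0],0.9]

```text
clock: 14.03
tool_pos: [0.5654, 0.0801, 0.2307]
tool_rot: [-1.571, 0.002, 1.47]
contact_force: [-0.4, -0.0, 1.3]
finger_gap: 0.21
```

>>> carry_out:
  series:
    - [[0,0,0],[0,0,0],0.9]
    - [[0,0,0],[0,0,0],0.9]
    - [[0,0,0],[0,0,0],0.9]
    - [[0,0,0],[0,0,0],0.9]
    - [[0,0,0],[0,0,0],0.9]
    - [[0,0,0],[0,0,0],0.9]
    - [[0,0,0],[0,0,0],0.9]
    - [[0,0,0],[0,0,0],0.9]

```text
clock: 14.7
tool_pos: [0.5654, 0.08, 0.2307]
tool_rot: [-1.571, 0.002, 1.47]
contact_force: [-0.8, -0.4, 0.4]
finger_gap: 0.189
```

```bash
python3 - <<'E'
from h import *
need([.564,.080,.227],1.466); print(r.state()['finger_gap']*94)
p,d=shot('scene','s9');p=p[:,:,::-1]
u,v=proj('scene',[.565,.08,.24]);u,v=int(u),int(v)
c=p[v-45:v+45,u-50:u+50];cv2.imwrite('pics/s9c.png',cv2.resize(np.clip(c*1.6,0,255).astype('uint8'),None,fx=6,fy=6,interpolation=cv2.INTER_CUBIC))
E
```

```text
pos [0.5654 0.08   0.2307] turn [ 0.02  0.   -0.03] shift [-0.036 -0.    -0.092] F [-0.8 -0.4  0.4]
17.73186675369677
```

View pics/s9c.png

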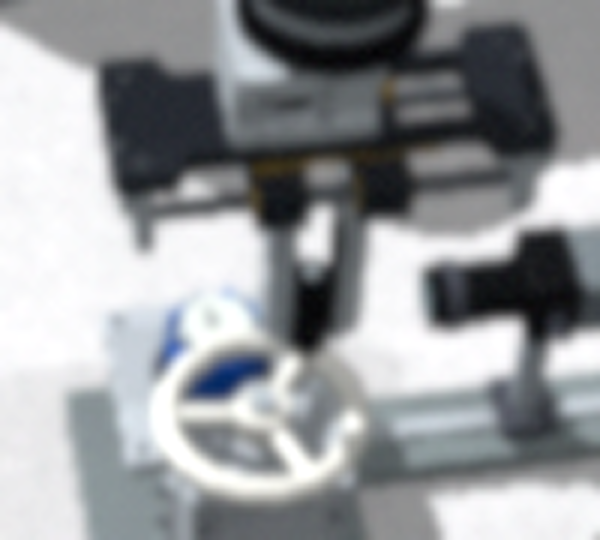

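```bash
cat > plan.py <<'E'
from h import *
import sys,json
cx,cy,rad,step=map(float,sys.argv[1:5])
s=r.state();p=s['tool_pos'];th=np.arctan2(p[1]-cy,p[0]-cx);rr=np.hypot(p[1]-cy,p[0]-cx)
F=s['contact_force'];er=np.array([np.cos(th),np.sin(th)]);et=np.array([-er[1],er[0]])
L=open('log.txt','a');L.write(json.dumps([float(s['clock']),*map(float,p),*map(float,F)])+'\n')
A=Ro.from_euler('xyz',s['tool_rot']); B=Ro.from_euler('xyz',[-np.pi/2,0,1.468])
print('ang %.1f r %.4f z %.4f Fr %.1f Ft %.1f Fz %.1f'%(np.degrees(th)%360,rr,p[2],F[:2]@er,F[:2]@et,F[2]),'turn',((B*A.inv()).as_rotvec()/.12).round(2))
a=th;q=p[:2].copy();out=[]
for i in range(8):
    a2=a+np.radians(step); rt=rr+(rad-rr)*(i+1)/8
    q2=np.array([cx,cy])+rt*np.array([np.cos(a2),np.sin(a2)]); out.append(((q2-q)/.04).round(3).tolist());q=q2;a=a2
print(out)
E
python3 plan.py .5969 .0505 .0432 4
```

```text
ang 136.9 r 0.0431 z 0.2307 Fr -0.2 Ft 0.7 Fz -0.3 turn [ 0.02  0.   -0.02]
[[-0.05, -0.057], [-0.046, -0.06], [-0.041, -0.063], [-0.037, -0.066], [-0.032, -0.068], [-0.027, -0.07], [-0.022, -0.072], [-0.017, -0.073]]
```

>>> carry_out:
  series:
    - [[0,0,0],[-0.05,-0.057,0],0.9]
    - [[0,0,0],[-0.046,-0.06,0],0.9]
    - [[0,0,0],[-0.041,-0.063,0],0.9]
    - [[0,0,0],[-0.037,-0.066,0],0.9]
    - [[0,0,0],[-0.032,-0.068,0],0.9]
    - [[0,0,0],[-0.027,-0.07,0],0.9]
    - [[0,0,0],[-0.022,-0.072,0],0.9]
    - [[0,0,0],[-0.017,-0.073,0],0.9]

```text
clock: 15.42
tool_pos: [0.5545, 0.0571, 0.2307]
tool_rot: [-1.574, 0.001, 1.47]
contact_force: [1.7, 0.1, -1.9]
finger_gap: 0.185
```

```bash
python3 plan.py .5969 .0505 .0432 2
```

```text
ang 171.2 r 0.0429 z 0.2307 Fr -1.7 Ft -0.4 Fz -1.9 turn [ 0.01  0.03 -0.02]
[[-0.006, -0.037], [-0.005, -0.037], [-0.003, -0.037], [-0.002, -0.038], [-0.001, -0.038], [0.001, -0.038], [0.002, -0.038], [0.003, -0.038]]
```

>>> carry_out:
  series:
    - [[0,0.01,0],[-0.006,-0.037,0],0.9]
    - [[0,0.01,0],[-0.005,-0.037,0],0.9]
    - [[0,0,0],[-0.003,-0.037,0],0.9]
    - [[0,0,0],[-0.002,-0.038,0],0.9]
    - [[0,0,0],[-0.001,-0.038,0],0.9]
    - [[0,0,0],[0.001,-0.038,0],0.9]
    - [[0,0,0],[0.002,-0.038,0],0.9]
    - [[0,0,0],[0.003,-0.038,0],0.9]

```text
clock: 16.08
tool_pos: [0.5548, 0.044, 0.2307]
tool_rot: [-1.573, -0.0, 1.47]
contact_force: [2.5, 1.4, -1.1]
finger_gap: 0.188
```

```bash
python3 plan.py .5969 .0505 .0432 2
```

```text
ang 188.8 r 0.0426 z 0.2307 Fr -2.7 Ft -1.0 Fz -1.1 turn [ 0.    0.02 -0.02]
[[0.005, -0.037], [0.006, -0.037], [0.007, -0.037], [0.008, -0.036], [0.01, -0.036], [0.011, -0.036], [0.012, -0.036], [0.014, -0.035]]
```

>>> carry_out:
  series:
    - [[0,0,0],[0.006,-0.037,0],0.9]
    - [[0,0,0],[0.007,-0.037,0],0.9]
    - [[0,0,0],[0.008,-0.037,0],0.9]
    - [[0,0,0],[0.009,-0.036,0],0.9]
    - [[0,0,0],[0.011,-0.036,0],0.9]
    - [[0,0,0],[0.012,-0.036,0],0.9]
    - [[0,0,0],[0.013,-0.036,0],0.9]
    - [[0,0,0],[0.015,-0.035,0],0.9]

```text
clock: 16.75
tool_pos: [0.5587, 0.0322, 0.2307]
tool_rot: [-1.574, -0.002, 1.471]
contact_force: [2.2, 2.3, -1.3]
finger_gap: 0.183
```

```bash
python3 plan.py .5969 .0505 .0424 2
```

```text
ang 205.6 r 0.0424 z 0.2307 Fr -3.0 Ft -1.2 Fz -1.3 turn [-0.02  0.03 -0.02]
[[0.016, -0.033], [0.018, -0.033], [0.019, -0.032], [0.02, -0.031], [0.021, -0.031], [0.022, -0.03], [0.023, -0.029], [0.024, -0.028]]
```

>>> carry_out:
  series:
    - [[0,0,0],[0.019,-0.032,0],0.9]
    - [[0,0,0],[0.02,-0.032,0],0.9]
    - [[0,0,0],[0.021,-0.031,0],0.9]
    - [[0,0,0],[0.022,-0.03,0],0.9]
    - [[0,0,0],[0.023,-0.029,0],0.9]
    - [[0,0,0],[0.024,-0.029,0],0.9]
    - [[0,0,0],[0.025,-0.028,0],0.9]
    - [[0,0,0],[0.026,-0.027,0],0.9]

```text
clock: 17.42
tool_pos: [0.5659, 0.0222, 0.2307]
tool_rot: [-1.572, -0.003, 1.471]
contact_force: [1.9, 2.4, -0.6]
finger_gap: 0.189
```

```bash
python3 plan.py .5969 .0505 .0420 2; python3 - <<'E'
import json,numpy as np
from scipy.optimize import least_squares
P=np.array([json.loads(l)[1:3] for l in open('log.txt')])
f=least_squares(lambda c:np.hypot(P[:,0]-c[0],P[:,1]-c[1])-.042,[.597,.05]);print(f.x,f.fun*1000)
E
```

```text
ang 222.3 r 0.0420 z 0.2307 Fr -3.0 Ft -0.5 Fz -0.6 turn [-0.02  0.01 -0.02]
[[0.025, -0.027], [0.026, -0.026], [0.027, -0.025], [0.028, -0.024], [0.029, -0.023], [0.029, -0.022], [0.03, -0.021], [0.031, -0.02]]
[0.59610827 0.05132095] [-0.01328037  0.02480205 -0.02303533  0.02278065 -0.01730477]
```

```bash
python3 plan.py .5961 .0513 .0420 2
```

```text
ang 223.9 r 0.0420 z 0.2307 Fr -3.0 Ft -0.4 Fz -0.6 turn [-0.02  0.01 -0.02]
[[0.026, -0.026], [0.027, -0.025], [0.028, -0.024], [0.028, -0.023], [0.029, -0.022], [0.03, -0.021], [0.031, -0.02], [0.031, -0.019]]
```

>>> carry_out:
  series:
    - [[0,0,0],[0.027,-0.025,0],0.9]
    - [[0,0,0],[0.028,-0.024,0],0.9]
    - [[0,0,0],[0.029,-0.023,0],0.9]
    - [[0,0,0],[0.029,-0.022,0],0.9]
    - [[0,0,0],[0.03,-0.021,0],0.9]
    - [[0,0,0],[0.031,-0.02,0],0.9]
    - [[0,0,0],[0.031,-0.019,0],0.9]
    - [[0,0,0],[0.032,-0.018,0],0.9]

```text
clock: 18.08
tool_pos: [0.5755, 0.0148, 0.2307]
tool_rot: [-1.57, -0.003, 1.471]
contact_force: [0.3, 1.2, -0.6]
finger_gap: 0.186
```

```bash
python3 plan.py .5961 .0513 .0420 2
```

```text
ang 240.6 r 0.0419 z 0.2307 Fr -1.2 Ft -0.3 Fz -0.6 turn [-0.03 -0.01 -0.03]
[[0.032, -0.018], [0.033, -0.016], [0.033, -0.015], [0.034, -0.014], [0.034, -0.013], [0.035, -0.012], [0.035, -0.011], [0.035, -0.009]]
```

>>> carry_out:
  series:
    - [[0,0,0],[0.032,-0.018,0],0.9]
    - [[0,0,0],[0.033,-0.016,0],0.9]
    - [[0,0,0],[0.033,-0.015,0],0.9]
    - [[0,0,0],[0.034,-0.014,0],0.9]
    - [[0,0,0],[0.034,-0.013,0],0.9]
    - [[0,0,0],[0.035,-0.012,0],0.9]
    - [[0,0,0],[0.035,-0.011,0],0.9]
    - [[0,0,0],[0.035,-0.009,0],0.9]

```text
clock: 18.75
tool_pos: [0.5869, 0.0103, 0.2307]
tool_rot: [-1.568, -0.004, 1.471]
contact_force: [0.9, 2.3, -0.1]
finger_gap: 0.186
```

```bash
python3 plan.py .5961 .0513 .0420 2
```

```text
ang 257.4 r 0.0420 z 0.2307 Fr -2.4 Ft 0.3 Fz -0.1 turn [-0.03 -0.02 -0.03]
[[0.036, -0.007], [0.036, -0.006], [0.036, -0.005], [0.036, -0.004], [0.037, -0.002], [0.037, -0.001], [0.037, 0.0], [0.037, 0.002]]
```

>>> carry_out:
  series:
    - [[-0.01,0,0],[0.036,-0.007,0],0.9]
    - [[-0.01,0,0],[0.036,-0.006,0],0.9]
    - [[0,0,0],[0.036,-0.005,0],0.9]
    - [[0,0,0],[0.036,-0.004,0],0.9]
    - [[0,0,0],[0.037,-0.002,0],0.9]
    - [[0,0,0],[0.037,-0.001,0],0.9]
    - [[0,0,0],[0.037,0,0],0.9]
    - [[0,0,0],[0.037,0.002,0],0.9]

```text
clock: 19.42
tool_pos: [0.5993, 0.0094, 0.2307]
tool_rot: [-1.567, -0.001, 1.471]
contact_force: [-0.4, 1.8, -0.3]
finger_gap: 0.187
```

```bash
python3 plan.py .5961 .0513 .0420 2
```

```text
ang 274.3 r 0.0420 z 0.2307 Fr -1.8 Ft -0.3 Fz -0.3 turn [-0.01 -0.03 -0.03]
[[0.036, 0.003], [0.036, 0.005], [0.036, 0.006], [0.036, 0.007], [0.036, 0.008], [0.035, 0.01], [0.035, 0.011], [0.035, 0.012]]
```

>>> carry_out:
  series:
    - [[0,0,0],[0.036,0.003,0],0.9]
    - [[0,0,0],[0.036,0.005,0],0.9]
    - [[0,0,0],[0.036,0.006,0],0.9]
    - [[0,0,0],[0.036,0.007,0],0.9]
    - [[0,0,0],[0.036,0.008,0],0.9]
    - [[0,0,0],[0.035,0.01,0],0.9]
    - [[0,0,0],[0.035,0.011,0],0.9]
    - [[0,0,0],[0.035,0.012,0],0.9]

```text
clock: 20.08
tool_pos: [0.6113, 0.0121, 0.2306]
tool_rot: [-1.565, -0.001, 1.471]
contact_force: [-1.6, 1.8, 1.4]
finger_gap: 0.186
```

```bash
python3 plan.py .5961 .0513 .0420 2
```

```text
ang 291.2 r 0.0421 z 0.2306 Fr -2.2 Ft -0.8 Fz 1.4 turn [-0.01 -0.04 -0.03]
[[0.034, 0.014], [0.033, 0.015], [0.033, 0.016], [0.032, 0.018], [0.032, 0.019], [0.031, 0.02], [0.03, 0.021], [0.029, 0.022]]
```

>>> carry_out:
  series:
    - [[0,-0.01,0],[0.034,0.014,0],0.9]
    - [[0,-0.01,0],[0.033,0.015,0],0.9]
    - [[0,0,0],[0.033,0.016,0],0.9]
    - [[0,0,0],[0.032,0.018,0],0.9]
    - [[0,0,0],[0.032,0.019,0],0.9]
    - [[0,0,0],[0.031,0.02,0],0.9]
    - [[0,0,0],[0.03,0.021,0],0.9]
    - [[0,0,0],[0.029,0.022,0],0.9]

```text
clock: 20.75
tool_pos: [0.621, 0.0173, 0.2306]
tool_rot: [-1.564, 0.002, 1.471]
contact_force: [-5.6, -1.2, 2.9]
finger_gap: 0.189
```

```bash
python3 plan.py .5961 .0513 .0420 2
```

```text
ang 306.2 r 0.0422 z 0.2306 Fr -2.4 Ft -5.2 Fz 2.9 turn [ 0.01 -0.06 -0.03]
[[0.029, 0.023], [0.028, 0.024], [0.027, 0.025], [0.026, 0.026], [0.025, 0.026], [0.025, 0.027], [0.024, 0.028], [0.023, 0.029]]
```

>>> carry_out:
  series:
    - [[0,-0.02,0],[0.029,0.023,0],0.9]
    - [[0,-0.01,0],[0.028,0.024,0],0.9]
    - [[0,0,0],[0.027,0.025,0],0.9]
    - [[0,0,0],[0.026,0.026,0],0.9]
    - [[0,0,0],[0.025,0.026,0],0.9]
    - [[0,0,0],[0.025,0.027,0],0.9]
    - [[0,0,0],[0.024,0.028,0],0.9]
    - [[0,0,0],[0.023,0.029,0],0.9]

```text
clock: 21.42
tool_pos: [0.6219, 0.018, 0.2306]
tool_rot: [-1.548, 0.018, 1.467]
contact_force: [-5.1, -2.0, 3.4]
finger_gap: 0.189
```

```bash
python3 plan.py .5961 .0513 .0420 4
```

```text
ang 307.8 r 0.0421 z 0.2306 Fr -1.5 Ft -5.3 Fz 3.4 turn [ 0.13 -0.2   0.01]
[[0.056, 0.047], [0.053, 0.051], [0.049, 0.054], [0.045, 0.058], [0.041, 0.061], [0.037, 0.063], [0.032, 0.066], [0.028, 0.068]]
```

```bash
python3 plan.py .5961 .0513 .0420 7
```

```text
ang 307.8 r 0.0421 z 0.2306 Fr -1.5 Ft -5.3 Fz 3.4 turn [ 0.13 -0.2   0.01]
[[0.096, 0.085], [0.085, 0.096], [0.073, 0.106], [0.06, 0.114], [0.045, 0.12], [0.03, 0.125], [0.015, 0.127], [-0.001, 0.128]]
```

>>> carry_out:
  series:
    - [[0.03,-0.04,0],[0.098,0.082,0],0.9]
    - [[0.03,-0.04,0],[0.094,0.087,0],0.9]
    - [[0.03,-0.04,0],[0.087,0.094,0],0.9]
    - [[0.03,-0.04,0],[0.079,0.101,0],0.9]
    - [[0.03,-0.03,0],[0.07,0.107,0],0.9]
    - [[0.03,-0.02,0],[0.058,0.114,0],0.9]
    - [[0.03,-0.02,0],[0.046,0.12,0],0.9]
    - [[0.03,-0.01,0],[0.033,0.124,0],0.9]

```text
clock: 22.08
tool_pos: [0.6356, 0.0359, 0.2306]
tool_rot: [-1.551, 0.017, 1.458]
contact_force: [-3.1, -5.3, 2.9]
finger_gap: 0.188
```

```bash
python3 plan.py .5961 .0513 .0420 7
```

```text
ang 338.7 r 0.0424 z 0.2306 Fr -0.9 Ft -6.0 Fz 2.9 turn [ 0.12 -0.18  0.08]
[[0.038, 0.124], [0.023, 0.127], [0.007, 0.129], [-0.008, 0.129], [-0.024, 0.126], [-0.039, 0.122], [-0.054, 0.117], [-0.068, 0.109]]
```

```bash
cat >> plan.py <<'E'
k=float(sys.argv[5]) if len(sys.argv)>5 else 0
T=(B*A.inv()).as_rotvec()/.12/6
o=[]
for i,q in enumerate(out):
    q=np.array(q);n=np.linalg.norm(q);q=q*(1+k*rad*np.pi/180/.04/n); o.append(q.round(2).tolist())
print('turn/row',T.round(2).tolist(),'\nCMD',o)
E
python3 plan.py .5961 .0513 .0420 7 3
```

```text
ang 338.7 r 0.0424 z 0.2306 Fr -0.9 Ft -6.0 Fz 2.9 turn [ 0.12 -0.18  0.08]
[[0.038, 0.124], [0.023, 0.127], [0.007, 0.129], [-0.008, 0.129], [-0.024, 0.126], [-0.039, 0.122], [-0.054, 0.117], [-0.068, 0.109]]
turn/row [0.02, -0.03, 0.01] 
CMD [[0.05, 0.18], [0.03, 0.18], [0.01, 0.18], [-0.01, 0.18], [-0.03, 0.18], [-0.06, 0.17], [-0.08, 0.17], [-0.1, 0.16]]
```

>>> carry_out:
  series:
    - [[0.04,-0.03,0.01],[0.05,0.18,0],0.9]
    - [[0.04,-0.03,0.01],[0.03,0.18,0],0.9]
    - [[0.04,-0.03,0.01],[0.01,0.18,0],0.9]
    - [[0.04,-0.02,0.01],[-0.01,0.18,0],0.9]
    - [[0.04,-0.01,0.01],[-0.03,0.18,0],0.9]
    - [[0.04,0,0],[-0.06,0.17,0],0.9]
    - [[0.04,0,0],[-0.08,0.17,0],0.9]
    - [[0.03,0.01,0],[-0.1,0.16,0],0.9]

```text
clock: 22.75
tool_pos: [0.6354, 0.0661, 0.2308]
tool_rot: [-1.58, 0.022, 1.449]
contact_force: [6.1, -5.7, -2.4]
finger_gap: 0.187
```

```bash
python3 plan.py .5961 .0513 .0420 7 3
```

```text
ang 20.6 r 0.0420 z 0.2308 Fr 3.8 Ft -7.5 Fz -2.4 turn [0.19 0.06 0.16]
[[-0.052, 0.117], [-0.066, 0.11], [-0.079, 0.101], [-0.091, 0.091], [-0.101, 0.079], [-0.11, 0.066], [-0.117, 0.052], [-0.123, 0.037]]
turn/row [0.03, 0.01, 0.03] 
CMD [[-0.07, 0.17], [-0.09, 0.16], [-0.11, 0.14], [-0.13, 0.13], [-0.14, 0.11], [-0.16, 0.09], [-0.17, 0.07], [-0.18, 0.05]]
```

```bash
python3 plan.py .5961 .0513 .0420 6 5
```

```text
ang 20.6 r 0.0420 z 0.2308 Fr 3.8 Ft -7.5 Fz -2.4 turn [0.19 0.06 0.16]
[[-0.044, 0.101], [-0.054, 0.096], [-0.064, 0.089], [-0.073, 0.082], [-0.081, 0.074], [-0.088, 0.065], [-0.095, 0.056], [-0.1, 0.045]]
turn/row [0.03, 0.01, 0.03] 
CMD [[-0.08, 0.19], [-0.1, 0.18], [-0.12, 0.16], [-0.13, 0.15], [-0.15, 0.14], [-0.16, 0.12], [-0.17, 0.1], [-0.18, 0.08]]
```

>>> carry_out:
  series:
    - [[0.04,0.02,0.03],[-0.08,0.19,0],0.9]
    - [[0.04,0.02,0.03],[-0.1,0.18,0],0.9]
    - [[0.04,0.02,0.03],[-0.12,0.16,0],0.9]
    - [[0.03,0.03,0.03],[-0.13,0.15,0],0.9]
    - [[0.03,0.03,0.03],[-0.15,0.14,0],0.9]
    - [[0.03,0.03,0.02],[-0.16,0.12,0],0.9]
    - [[0.02,0.03,0.02],[-0.17,0.1,0],0.9]
    - [[0.02,0.04,0.02],[-0.18,0.08,0],0.9]

```text
clock: 23.42
tool_pos: [0.6118, 0.0908, 0.2308]
tool_rot: [-1.6, 0.021, 1.461]
contact_force: [6.3, -2.3, -3.7]
finger_gap: 0.189
```

```bash
python3 plan.py .5961 .0513 .0420 6 5
```

```text
ang 68.3 r 0.0425 z 0.2308 Fr 0.2 Ft -6.7 Fz -3.7 turn [0.2  0.22 0.06]
[[-0.106, 0.034], [-0.109, 0.023], [-0.11, 0.011], [-0.111, -0.0], [-0.11, -0.012], [-0.108, -0.023], [-0.105, -0.034], [-0.1, -0.045]]
turn/row [0.03, 0.04, 0.01] 
CMD [[-0.19, 0.06], [-0.2, 0.04], [-0.2, 0.02], [-0.2, -0.0], [-0.2, -0.02], [-0.2, -0.04], [-0.19, -0.06], [-0.18, -0.08]]
```

>>> carry_out:
  series:
    - [[0.03,0.05,0.01],[-0.19,0.06,0],0.9]
    - [[0.03,0.05,0.01],[-0.2,0.04,0],0.9]
    - [[0.02,0.05,0.01],[-0.2,0.02,0],0.9]
    - [[0.02,0.05,0.01],[-0.2,0,0],0.9]
    - [[0.01,0.05,0.01],[-0.2,-0.02,0],0.9]
    - [[0,0.05,0.01],[-0.2,-0.04,0],0.9]
    - [[0,0.05,0.01],[-0.19,-0.06,0],0.9]
    - [[0,0.04,0.01],[-0.18,-0.08,0],0.9]

```text
clock: 24.08
tool_pos: [0.5741, 0.0876, 0.2308]
tool_rot: [-1.613, -0.0, 1.467]
contact_force: [6.9, 3.0, -3.9]
finger_gap: 0.188
```

```bash
python3 plan.py .5961 .0513 .0420 6 5
```

```text
ang 121.2 r 0.0424 z 0.2308 Fr -1.0 Ft -7.5 Fz -3.9 turn [0.03 0.35 0.01]
[[-0.091, -0.063], [-0.084, -0.072], [-0.076, -0.081], [-0.067, -0.088], [-0.057, -0.094], [-0.047, -0.1], [-0.036, -0.104], [-0.025, -0.107]]
turn/row [0.01, 0.06, 0.0] 
CMD [[-0.17, -0.12], [-0.15, -0.13], [-0.14, -0.15], [-0.12, -0.16], [-0.1, -0.17], [-0.09, -0.18], [-0.07, -0.19], [-0.05, -0.2]]
```

>>> carry_out:
  series:
    - [[0,0.08,0],[-0.17,-0.12,0],0.9]
    - [[-0.01,0.08,0],[-0.15,-0.13,0],0.9]
    - [[-0.02,0.08,0],[-0.14,-0.15,0],0.9]
    - [[-0.02,0.07,0],[-0.12,-0.16,0],0.9]
    - [[-0.03,0.06,0],[-0.1,-0.17,0],0.9]
    - [[-0.04,0.05,0],[-0.09,-0.18,0],0.9]
    - [[-0.04,0.04,0],[-0.07,-0.19,0],0.9]
    - [[-0.04,0.03,0],[-0.05,-0.2,0],0.9]

```text
clock: 24.75
tool_pos: [0.5539, 0.0514, 0.2307]
tool_rot: [-1.594, -0.01, 1.471]
contact_force: [2.9, 7.5, -1.4]
finger_gap: 0.189
```

```bash
python3 plan.py .5961 .0513 .0420 6 5
```

```text
ang 179.9 r 0.0422 z 0.2307 Fr -2.9 Ft -7.5 Fz -1.4 turn [-0.06  0.2  -0.02]
[[0.006, -0.11], [0.018, -0.109], [0.029, -0.106], [0.04, -0.103], [0.05, -0.098], [0.06, -0.092], [0.07, -0.085], [0.078, -0.077]]
turn/row [-0.01, 0.03, -0.0] 
CMD [[0.01, -0.2], [0.03, -0.2], [0.05, -0.19], [0.07, -0.19], [0.09, -0.18], [0.11, -0.17], [0.13, -0.16], [0.14, -0.14]]
```

>>> carry_out:
  series:
    - [[-0.03,0.04,0],[0.01,-0.2,0],0.9]
    - [[-0.03,0.04,0],[0.03,-0.2,0],0.9]
    - [[-0.04,0.03,0],[0.05,-0.19,0],0.9]
    - [[-0.04,0.02,0],[0.07,-0.19,0],0.9]
    - [[-0.04,0,0],[0.09,-0.18,0],0.9]
    - [[-0.04,-0.01,0],[0.11,-0.17,0],0.9]
    - [[-0.04,-0.02,0],[0.13,-0.16,0],0.9]
    - [[-0.03,-0.03,0],[0.14,-0.14,0],0.9]

```text
clock: 25.42
tool_pos: [0.5776, 0.0132, 0.2306]
tool_rot: [-1.581, -0.013, 1.479]
contact_force: [-4.2, 8.3, 2.2]
finger_gap: 0.186
```

```bash
python3 plan.py .5961 .0513 .0420 6 5
```

```text
ang 244.1 r 0.0424 z 0.2306 Fr -5.7 Ft -7.4 Fz 2.2 turn [-0.1   0.1  -0.09]
[[0.103, -0.042], [0.106, -0.031], [0.109, -0.02], [0.11, -0.008], [0.11, 0.003], [0.109, 0.015], [0.107, 0.026], [0.104, 0.037]]
turn/row [-0.02, 0.02, -0.02] 
CMD [[0.19, -0.08], [0.19, -0.06], [0.2, -0.04], [0.2, -0.01], [0.2, 0.01], [0.2, 0.03], [0.2, 0.05], [0.19, 0.07]]
```

>>> carry_out:
  series:
    - [[-0.03,-0.01,-0.01],[0.19,-0.07,0],0.9]
    - [[-0.03,-0.02,-0.01],[0.19,-0.05,0],0.9]
    - [[-0.03,-0.03,-0.01],[0.2,-0.02,0],0.9]
    - [[-0.02,-0.03,-0.01],[0.2,0.01,0],0.9]
    - [[-0.01,-0.04,-0.01],[0.2,0.03,0],0.9]
    - [[0,-0.04,-0.01],[0.19,0.06,0],0.9]
    - [[0,-0.04,-0.01],[0.18,0.08,0],0.9]
    - [[0.01,-0.04,0],[0.17,0.1,0],0.9]

```text
clock: 26.08
tool_pos: [0.6252, 0.0202, 0.2306]
tool_rot: [-1.573, 0.001, 1.472]
contact_force: [-10.0, -0.6, 5.8]
finger_gap: 0.186
```

```bash
python3 plan.py .5961 .0513 .0420 6 5
```

```text
ang 313.0 r 0.0426 z 0.2306 Fr -6.4 Ft -7.7 Fz 5.8 turn [ 0.01  0.02 -0.03]
[[0.076, 0.081], [0.067, 0.089], [0.057, 0.095], [0.047, 0.1], [0.036, 0.105], [0.025, 0.108], [0.013, 0.109], [0.002, 0.11]]
turn/row [0.0, 0.0, -0.0] 
CMD [[0.14, 0.15], [0.12, 0.16], [0.1, 0.17], [0.09, 0.18], [0.07, 0.19], [0.05, 0.2], [0.02, 0.2], [0.0, 0.2]]
```

>>> carry_out:
  series:
    - [[0.02,-0.03,0],[0.13,0.16,0],0.9]
    - [[0.02,-0.03,0],[0.11,0.17,0],0.9]
    - [[0.03,-0.03,0],[0.09,0.18,0],0.9]
    - [[0.03,-0.02,0],[0.07,0.19,0],0.9]
    - [[0.04,-0.02,0],[0.04,0.2,0],0.9]
    - [[0.04,-0.01,0],[0.02,0.2,0],0.9]
    - [[0.04,0,0],[-0.01,0.2,0],0.9]
    - [[0.04,0,0],[-0.03,0.2,0],0.9]

```text
clock: 26.75
tool_pos: [0.6381, 0.058, 0.2307]
tool_rot: [-1.576, 0.016, 1.462]
contact_force: [-1.5, -8.2, 0.1]
finger_gap: 0.187
```

```bash
python3 plan.py .5961 .0513 .0420 6 5
```

```text
ang 9.1 r 0.0425 z 0.2307 Fr -2.8 Ft -7.9 Fz 0.1 turn [0.13 0.03 0.05]
[[-0.025, 0.108], [-0.036, 0.105], [-0.047, 0.1], [-0.057, 0.095], [-0.066, 0.088], [-0.075, 0.081], [-0.083, 0.072], [-0.09, 0.063]]
turn/row [0.02, 0.01, 0.01] 
CMD [[-0.05, 0.2], [-0.07, 0.19], [-0.09, 0.18], [-0.1, 0.17], [-0.12, 0.16], [-0.14, 0.15], [-0.15, 0.13], [-0.17, 0.12]]
```

Progress 423° of 720.

>>> carry_out:
  series:
    - [[0.05,0.01,0.01],[-0.05,0.2,0],0.9]
    - [[0.05,0.01,0.01],[-0.07,0.19,0],0.9]
    - [[0.05,0.02,0.01],[-0.09,0.18,0],0.9]
    - [[0.04,0.02,0.01],[-0.1,0.17,0],0.9]
    - [[0.04,0.03,0.01],[-0.12,0.16,0],0.9]
    - [[0.04,0.04,0.01],[-0.14,0.15,0],0.9]
    - [[0.03,0.04,0.01],[-0.15,0.13,0],0.9]
    - [[0.03,0.04,0.01],[-0.17,0.12,0],0.9]

```text
clock: 27.42
tool_pos: [0.6208, 0.0857, 0.2309]
tool_rot: [-1.594, 0.016, 1.457]
contact_force: [6.1, -2.8, -3.7]
finger_gap: 0.186
```

```bash
python3 plan.py .5961 .0513 .0420 6 5
```

```text
ang 54.4 r 0.0424 z 0.2309 Fr 1.2 Ft -6.6 Fz -3.7 turn [0.15 0.18 0.09]
[[-0.094, 0.059], [-0.099, 0.049], [-0.104, 0.038], [-0.107, 0.027], [-0.109, 0.015], [-0.11, 0.004], [-0.11, -0.008], [-0.108, -0.019]]
turn/row [0.03, 0.03, 0.02] 
CMD [[-0.17, 0.11], [-0.18, 0.09], [-0.19, 0.07], [-0.2, 0.05], [-0.2, 0.03], [-0.2, 0.01], [-0.2, -0.01], [-0.2, -0.03]]
```

Progress 468°.

>>> carry_out:
  series:
    - [[0.04,0.05,0.02],[-0.17,0.11,0],0.9]
    - [[0.04,0.05,0.02],[-0.18,0.09,0],0.9]
    - [[0.03,0.05,0.02],[-0.19,0.07,0],0.9]
    - [[0.03,0.06,0.01],[-0.2,0.05,0],0.9]
    - [[0.02,0.06,0.01],[-0.2,0.03,0],0.9]
    - [[0.02,0.06,0.01],[-0.2,0.01,0],0.9]
    - [[0.01,0.06,0],[-0.2,-0.01,0],0.9]
    - [[0,0.06,0],[-0.2,-0.03,0],0.9]

```text
clock: 28.08
tool_pos: [0.5853, 0.0921, 0.2309]
tool_rot: [-1.603, -0.001, 1.461]
contact_force: [6.5, 2.0, -4.8]
finger_gap: 0.185
```

```bash
python3 plan.py .5961 .0513 .0420 6 5
```

```text
ang 104.8 r 0.0422 z 0.2309 Fr 0.3 Ft -6.8 Fz -4.8 turn [0.02 0.27 0.06]
[[-0.105, -0.034], [-0.101, -0.045], [-0.095, -0.055], [-0.089, -0.065], [-0.082, -0.074], [-0.073, -0.082], [-0.064, -0.089], [-0.055, -0.095]]
turn/row [0.0, 0.04, 0.01] 
CMD [[-0.19, -0.06], [-0.18, -0.08], [-0.17, -0.1], [-0.16, -0.12], [-0.15, -0.14], [-0.13, -0.15], [-0.12, -0.16], [-0.1, -0.17]]
```

Progress 519°.

>>> carry_out:
  series:
    - [[0,0.07,0.01],[-0.19,-0.06,0],0.9]
    - [[0,0.07,0.01],[-0.18,-0.08,0],0.9]
    - [[-0.01,0.07,0.01],[-0.17,-0.1,0],0.9]
    - [[-0.02,0.07,0],[-0.16,-0.12,0],0.9]
    - [[-0.02,0.06,0],[-0.15,-0.14,0],0.9]
    - [[-0.03,0.06,0],[-0.13,-0.15,0],0.9]
    - [[-0.03,0.05,0],[-0.12,-0.16,0],0.9]
    - [[-0.03,0.04,0],[-0.1,-0.17,0],0.9]

```text
clock: 28.75
tool_pos: [0.5564, 0.0653, 0.2308]
tool_rot: [-1.594, -0.012, 1.468]
contact_force: [4.2, 6.4, -1.7]
finger_gap: 0.183
```

```bash
python3 plan.py .5961 .0513 .0420 6 5
```

```text
ang 160.5 r 0.0421 z 0.2308 Fr -1.8 Ft -7.4 Fz -1.7 turn [-0.08  0.2   0.  ]
[[-0.031, -0.106], [-0.02, -0.108], [-0.008, -0.11], [0.003, -0.11], [0.015, -0.109], [0.026, -0.107], [0.037, -0.104], [0.048, -0.099]]
turn/row [-0.01, 0.03, 0.0] 
CMD [[-0.06, -0.19], [-0.04, -0.2], [-0.01, -0.2], [0.01, -0.2], [0.03, -0.2], [0.05, -0.2], [0.07, -0.19], [0.09, -0.18]]
```

>>> carry_out:
  series:
    - [[-0.03,0.04,0],[-0.06,-0.19,0],0.9]
    - [[-0.03,0.04,0],[-0.04,-0.2,0],0.9]
    - [[-0.04,0.03,0],[-0.01,-0.2,0],0.9]
    - [[-0.04,0.03,0],[0.01,-0.2,0],0.9]
    - [[-0.04,0.02,0],[0.03,-0.2,0],0.9]
    - [[-0.04,0.01,0],[0.06,-0.19,0],0.9]
    - [[-0.04,0,0],[0.08,-0.19,0],0.9]
    - [[-0.04,-0.01,0],[0.1,-0.18,0],0.9]

```text
clock: 29.42
tool_pos: [0.5653, 0.0224, 0.2307]
tool_rot: [-1.581, -0.014, 1.476]
contact_force: [-1.9, 7.7, 1.3]
finger_gap: 0.186
```

```bash
python3 plan.py .5961 .0513 .0420 6 5
```

```text
ang 223.2 r 0.0422 z 0.2307 Fr -3.9 Ft -6.9 Fz 1.3 turn [-0.1   0.1  -0.07]
[[0.08, -0.076], [0.088, -0.067], [0.094, -0.058], [0.099, -0.047], [0.104, -0.037], [0.107, -0.026], [0.109, -0.014], [0.11, -0.003]]
turn/row [-0.02, 0.02, -0.01] 
CMD [[0.15, -0.14], [0.16, -0.12], [0.17, -0.11], [0.18, -0.09], [0.19, -0.07], [0.2, -0.05], [0.2, -0.03], [0.2, -0.01]]
```

>>> carry_out:
  series:
    - [[-0.03,0.01,-0.01],[0.15,-0.14,0],0.9]
    - [[-0.03,0,-0.01],[0.16,-0.12,0],0.9]
    - [[-0.03,-0.01,-0.01],[0.17,-0.1,0],0.9]
    - [[-0.03,-0.02,-0.01],[0.18,-0.08,0],0.9]
    - [[-0.03,-0.02,-0.01],[0.19,-0.05,0],0.9]
    - [[-0.02,-0.03,-0.01],[0.17,-0.02,0],0.9]
    - [[-0.01,-0.02,0],[0.08,0,0],0.9]
    - [[0,0,0],[0,0,0],0.9]

```text
clock: 30.08
tool_pos: [0.6015, 0.0096, 0.2307]
tool_rot: [-1.568, -0.004, 1.473]
contact_force: [-2.9, 0.7, 1.1]
finger_gap: 0.186
```

```bash
python3 plan.py .5961 .0513 .0420 5 5
```

```text
ang 277.3 r 0.0420 z 0.2307 Fr -1.1 Ft -2.8 Fz 1.1 turn [-0.03 -0.02 -0.04]
[[0.09, 0.016], [0.089, 0.024], [0.086, 0.031], [0.083, 0.039], [0.079, 0.046], [0.075, 0.052], [0.07, 0.059], [0.065, 0.065]]
turn/row [-0.01, -0.0, -0.01] 
CMD [[0.18, 0.03], [0.18, 0.05], [0.17, 0.06], [0.17, 0.08], [0.16, 0.09], [0.15, 0.1], [0.14, 0.12], [0.13, 0.13]]
```

>>> carry_out:
  series:
    - [[-0.02,-0.03,-0.01],[0.13,0.02,0],0.9]
    - [[-0.01,-0.03,-0.01],[0.13,0.03,0],0.9]
    - [[0,-0.03,0],[0.12,0.04,0],0.9]
    - [[0,-0.03,0],[0.12,0.05,0],0.9]
    - [[0,-0.03,0],[0.12,0.06,0],0.9]
    - [[0,0,0],[0.04,0.02,0],0.9]
    - [[0,0,0],[0,0,0],0.9]
    - [[0,0,0],[0,0,0],0.9]

```text
clock: 30.75
tool_pos: [0.6196, 0.0163, 0.2307]
tool_rot: [-1.563, 0.006, 1.469]
contact_force: [-3.5, 0.6, 1.4]
finger_gap: 0.187
```

```bash
python3 plan.py .5961 .0513 .0420 5 5
```

```text
ang 303.9 r 0.0422 z 0.2307 Fr -2.5 Ft -2.6 Fz 1.4 turn [ 0.05 -0.07 -0.01]
[[0.074, 0.055], [0.069, 0.061], [0.063, 0.067], [0.057, 0.072], [0.05, 0.077], [0.044, 0.081], [0.036, 0.084], [0.029, 0.087]]
turn/row [0.01, -0.01, -0.0] 
CMD [[0.15, 0.11], [0.14, 0.12], [0.13, 0.13], [0.11, 0.14], [0.1, 0.15], [0.09, 0.16], [0.07, 0.17], [0.06, 0.17]]
```

>>> carry_out:
  series:
    - [[0,0,0],[0,0,0],0.9]
    - [[0,0,0],[0,0,0],0.5]
    - [[0,0,0],[0,0,0],0.5]
    - [[0,0,0],[0,0,0],0.5]
    - [[0,0,0],[0,0,0],0.5]
    - [[0,0,0],[0,0,0],0.5]
    - [[0,0,0],[0,0,0],0.5]
    - [[0,0,0],[0,0,0.1],0.5]

```text
clock: 31.42
tool_pos: [0.622, 0.015, 0.2333]
tool_rot: [-1.569, 0.008, 1.468]
contact_force: [-0.5, -0.3, -0.7]
finger_gap: 0.497
```

>>> carry_out:
  series:
    - [[0,0,0],[0,0,0.2],0.5]
    - [[0,0,0],[0,0,0.3],0.5]
    - [[0,0,0],[0,0,0.4],0.5]
    - [[0,0,0],[0,0,0.5],0.5]
    - [[0,0,0],[0,0,0.5],0.5]
    - [[0,0,0],[0,-0.2,0.3],0.5]
    - [[0,0,0],[-0.1,-0.6,0.1],0.5]
    - [[0,0,0],[-0.2,-0.9,0],0.5]

```text
clock: 32.08
tool_pos: [0.6113, -0.0484, 0.339]
tool_rot: [-1.578, 0.006, 1.478]
contact_force: [0.1, -0.6, -0.6]
finger_gap: 0.501
```

>>> carry_out:
  series:
    - [[0,0,0],[-0.3,-0.9,0],0.5]
    - [[0,0,0],[-0.3,-0.9,0],0.5]
    - [[0,0,0],[-0.3,-0.9,0],0.5]
    - [[0,0,0],[-0.3,-0.9,0],0.5]
    - [[0,0,0],[-0.2,-0.6,0],0.5]
    - [[0,0,0],[0,-0.2,0],0.5]
    - [[0,0,0],[0,0,0],0.5]
    - [[0,0,0],[0,0,0],0.5]

```text
clock: 32.75
tool_pos: [0.5534, -0.2373, 0.3546]
tool_rot: [-1.597, 0.014, 1.474]
contact_force: [1.1, 1.2, 0.1]
finger_gap: 0.502
```

```bash
python3 - <<'E'
from h import *
out=[];print(r.state()['tool_pos'])
for n in('top','scene'):
    p,d=shot(n,n+'9');p=p[:,:,::-1]
    u,v=proj(n,[.53,.06,.12]);u,v=int(u),int(v)
    c=p[v-40:v+40,u-40:u+40];out.append(cv2.resize(np.clip(c*1.6,0,255).astype('uint8'),(390,390),interpolation=cv2.INTER_CUBIC))
    print(n,'watch',fit(n,p,2,.4785,.0625,.117,[(0,.019,1),(.019,.025,0)],rmax=.022,sig=4))
    W=world(n,d);W0=world(n,np.load(f'pics/{n}7.npy'))
    for nm,X in(('now',W),('before',W0)):
        m=(np.hypot(X[...,0]-.479,X[...,1]-.0625)<.013);print('watch z',nm,X[m][:,2].mean(),m.sum())
    q=np.abs(W[...,0]-.45)<.02
    for nm,X in(('now',W),('before',W0)):
        m=(np.hypot(X[...,0]-.479,X[...,1]-.0625)>.036)&(abs(X[...,0]-.479)<.045)&(abs(X[...,1]-.0625)<.045)&(X[...,2]<.09)&(X[...,2]>.065);print('platform z',nm,X[m][:,2].mean(),m.sum())
    m=(W[...,2]>.21)&(W[...,2]<.27)&(np.hypot(W[...,0]-.596,W[...,1]-.051)<.06);print('handle',W[m].mean(0))
cv2.imwrite('pics/a9.png',np.hstack(out))
E
```

```text
[ 0.55340169 -0.23732562  0.354591  ]
top watch (np.float64(0.4785), np.float64(0.063), 0.9736688733100891)
watch z now 0.11708090870189349 54
watch z before 0.12139640085399475 53
platform z now 0.07556697768199842 384
platform z before 0.07958526405418127 389
handle [0.61610048 0.0183819  0.23775855]
scene watch (np.float64(0.4825), np.float64(0.0635), 0.6386868357658386)
watch z now 0.11645732654779521 46
watch z before 0.12021555008550293 49
platform z now 0.0745497952329613 157
platform z before 0.07839082841255335 147
handle [0.62470707 0.01611744 0.23264365]
```

View pics/a9.png

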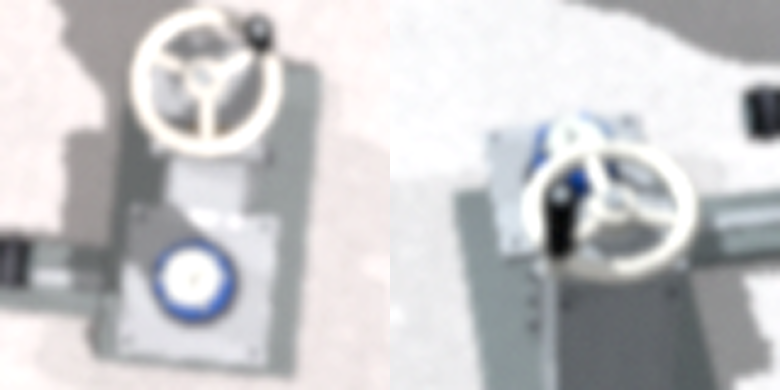

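View pics/top9.png

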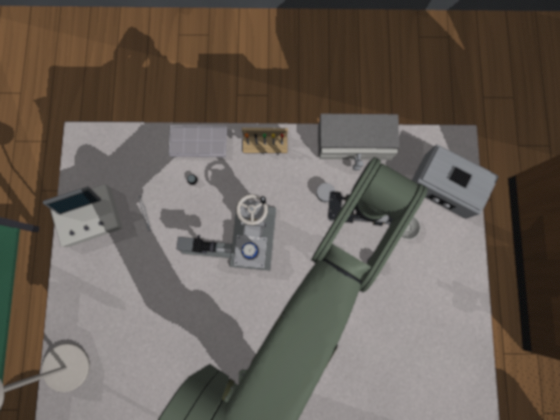

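```bash
python3 -c "
from h import *
print(r.hand_in())"
```

```text
the job is handed in; nothing more can be done
None
```

The blue holder is home in the seat and the stage is wound down by about 4 mm. I let go of everything and handed the job in at about 33 s. `r.hand_in()` reports no verdict.

- **Holder:** The wrist felt no pressing force as the foot went down past the ring. After release, the watch top was 121 mm (top camera) and 120 mm (scene camera) above the bench. It should be 121 mm when fully home. The holder's sideways position did not change during winding.
- **Slack:** The wheel went stiff after about 169° (0.47 turn). The tangential force rose from about 0.5 N to 5 N and the arm stalled with the handle at 306° (±2°).
- **Winding:** From there I turned counter-clockwise to 303.9° two turns on, about 718° by the tool position. That is within the ±22° allowed. The tangential force while driving, read at the end of each call, was about 6–8 N.
- **Stage drop:** Platform depth before and after gave 4.0 mm (top) and 3.8 mm (scene); watch-top depth gave 4.3 mm and 3.8 mm. That spread is depth noise and too coarse to confirm the 0.12 mm tolerance, so the angle count is what I relied on.
- **Camera disagreement:** The two cameras differ by up to 4 mm in x. I worked in the top camera's frame, which matched the arm to within 0.5 mm.
- **Other objects:** Nothing else on the bench was touched or looked moved in the last picture. The arm hid part of the right-hand side there, including the spare holder.

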